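# Fit the turned ferrule to a swan-neck lamp

## Task

Fit the pale turned ferrule to the swan-neck table lamp: thread it wide rim first over the free end of the steel stem, guide it round the bend and down the stem, and turn it by feel until the six-sided recess in its underside drops over the brass hexagon and its rim sits flush on the dark lamp base. Keep hold of it on the way down, do not let it drop down the stem. The lamp stands loose, so do not tip it or shove it out of its place, and leave the other things on the bench as they are.

Things in the scene. Friction and masses are not known exactly. Their poses are not given: they have to be found in the camera images.
- lamp: Table lamp, 4 kg, loose on the bench: dark turned base 136 mm across, 34 mm high, and a bare steel stem 14 mm thick. Origin: centre of the underside; z up. The stem lies in the lamp's x-z plane (y = 0) and leans over towards +x. Its centre line, in lamp x, z (mm): straight up from (0, 34) to (0, 114), a 75 degree bend of 100 mm radius about (100, 114), then straight, 15 degrees above level.
- bend_top (a point): Centre line of the stem at the upper end of the bend, lamp (74.1, 0, 210.6) mm. From here the stem runs straight for 24 mm to its shoulder at (97.3, 0, 216.8).
- bend_mid (a point): Centre line of the stem half way round the bend, lamp (20.7, 0, 174.9) mm.
- stem_end (a point): Free end of the stem, lamp (108.9, 0, 219.9) mm: rounded tip of a brass threaded nipple 9 mm thick and 12 mm long, on the stem's line.
- lamp_seat (a point): Centre of the flat top of the base (78 mm across), on the axis of the upright stem, lamp (0, 0, 34) mm; the ferrule's origin comes here. A brass hexagon, 40 mm across flats and 9 mm high, stands on it round the stem; two of its corners point along the lamp's +x and -x.
- ferrule: Pale wooden ferrule, 56 mm high, about 0.09 kg, round outside, standing on its wide rim. Origin: centre of the rim's underside; z points to the narrow end. Rim 58 mm across, 10 mm high; neck 38 mm across from 20 mm up (grip here). Bore 18 mm wide from 18 mm up to the narrow end (2 mm play all round the stem; askew it jams on the bend).
- ferrule_mid (a point): Point on the ferrule's axis 36 mm above its underside, a good place to grip. The underside has a six-sided recess, 43 mm across flats, 10 mm deep. How it is turned cannot be seen or read from the pose: the ferrule stops on the hexagon, 9 mm above the base, and drops when turned under light pressure (5 to 10 N) to within 8 degrees of a fit, one every 60 degrees.
- glue_bottle: Bystander: upright yellowish glue bottle with a yellow nozzle, 58 mm across, 161 mm high; origin at the centre of its underside.
- faceplate: Bystander: grey steel lathe faceplate with a hub, 76 mm across, 28 mm high; origin at the centre of its underside.
- sanding_block: Bystander: wooden sanding block 108 x 74 x 27 mm; origin at the centre of its underside.
- turned_foot: Bystander: small upright turned wooden foot, 38 mm across, 81 mm high; origin at the centre of its underside.

How it is judged (in metres and radians):
On the way, in this order (a step that is already met when the one before it is completed fails the run):
1. the ferrule is threaded on the free end, rim first, with its bore at the start of the bend (distance between ferrule_mid and bend_top below 0.025 m and angle between the z axis of ferrule and the z axis of lamp, either way round above 0.9 rad and x of ferrule in the frame of lamp below 0.075 m), for 0.05 s.
2. it has been turned with the bend and is half way round it (distance between ferrule_mid and bend_mid below 0.02 m and angle between the z axis of ferrule and the z axis of lamp, either way round between 0.4 and 0.9 rad), for 0.05 s.
At the end, for the whole second after the job is handed in: Ferrule rim down over the hexagon: within 3 mm of fully home, 4 mm of the stem's axis, 0.06 rad square; lamp upright (0.05 rad) and less than 30 mm from its place; both at rest (0.02 m/s); bystanders less than 30 mm from their places (z of ferrule in the frame of lamp_seat below 0.003 m and horizontal distance between ferrule and lamp_seat below 0.004 m and angle between the z axis of ferrule and the z axis of lamp, either way round below 0.06 rad and z of ferrule_mid in the frame of lamp above 0.06 m and angle between lamp's own z axis and vertical below 0.05 rad and distance of each of lamp, glue_bottle, faceplate, sanding_block, turned_foot from where it was at the start of the episode below 0.03 m and linear speed of each of ferrule, lamp below 0.02 m/s); the robot touches nothing.
It fails at once if the lamp is rocked over (tilted by more than 0.15 rad) or shoved more than 30 mm (angle between lamp's own z axis and vertical above 0.15 rad or distance of lamp from where it was at the start of the episode above 0.03 m).
It fails at once if the ferrule is let drop down the straight part of the stem (faster than 0.6 m/s) (horizontal distance between ferrule and lamp_seat below 0.015 m and z of ferrule in the frame of lamp below 0.11 m and linear speed of ferrule above 0.6 m/s).
It fails at once if a bystander is knocked over or shifted by more than 30 mm (angle between any of glue_bottle, turned_foot's own z axis and vertical above 0.5 rad or distance of any of glue_bottle, faceplate, sanding_block, turned_foot from where it was at the start of the episode above 0.03 m).
It also fails if it takes over 72 s, if anything falls off the work surface, if the arm or the gripper's body presses on something with over 40 N, if the wrist force passes 120 N, or if a joint passes its speed limit or range.

## Robot

A 6-joint arm with a two-finger parallel gripper is mounted at the origin on a cart in front of the work surface, level with it; the furniture and walls round the work are solid. World frame = base frame: x ahead of the robot, y to its left, z up, the work surface at z = 0. Lengths are in mm, angles in rad, forces in N, time in s.
With the tool pointing down it reaches from about 275 to 1000 mm from the base axis. Payload 8.4 kg.
Tool frame: the origin (TCP) lies at the very end of the fingers, on their centre line; the grasp point (between the pads) lies 19 mm behind it; z points along the fingers, y is the line along which they close (so a half turn about z gives the same grasp; the last joint's range is limited). The gripper opens to 85 mm and grips with 20 to 120 N. Pads are 22 mm wide; open, the fingers measure 114 mm over their backs; the gripper's body (76 mm by 85 mm) begins 54 mm behind the grasp point. The pads swing forward as they close: fully open they stand 13 mm farther back than shut.
Start: joints at [-1.316, 0.353, 1.633, -0, 1.155, -0.002], TCP at [158.74, -604.508, 231.281] pointing down, gripper open.
Joint ranges: [-2.63, 2.63], [-0.92, 2.1], [0.06, 2.66], [-1.3, 4.44], [0, 2.69], [-3.02, 3.02]. Speed limits (rad/s): [2.22, 2.22, 2.79, 3.14, 3.14, 3.14].

## Interface

Orientations are given as [roll, pitch, yaw] about the fixed x, y, z axes, in that order (R = Rz(yaw) Ry(pitch) Rx(roll)).
In Python, from rig import r, vision gives the robot as it stands. The module is installed in compiled form; this text tells all that it offers.
- The arm moves only by the tool play_rows, never from a script. Its argument "steps" is a list of rows, each an object with "delta_pos": the shift along the tool's x, y, z in cm, a list of three; "yaw": the turn about the tool's z in rad; "jaw": the opening in per cent of the stroke, from 0 (shut) to 100 (fully open). A call has exactly 8 rows; each row is the pose to reach, as a shift and turn from the pose commanded when the call began, along the tool's axes at that moment; what a row does not reach only later rows make up. A row lasts 1/10 s, in which the tool goes at most 50 mm and 8.59 degrees, less where a joint would pass 70% of its speed; a pose out of reach is approached as far as the arm can. A call with a gripper value outside its range is refused whole. The fingers move at their own pace and stop on an object; "grip_force" is the grip in N (left out, the last holds). Time passes only in rows, so rows that repeat a pose let the fingers close, or fill a call up. It gives the time, the measured TCP pose, the force, the opening and the grip force at its end, in the units of the state.
- r.sense(): the state, without advancing time (a new reading comes with each control period).
- vision.grab_frame(name): name is "scene" or "top"; returns (picture, depth): 384x512x3 uint8, red, green, blue; 384x512 float32, mm along the optical axis (not along the pixel's ray), 0 where there is no reading.
- vision.calibration(name): a dict with "mtx" (3x3 intrinsics, pixels), "k1" (the pictures are not rectified: a ray, as slopes to the right and down, at radius r is drawn at 1 + k1 r^2 times it, then the intrinsics apply), "extrinsics" (4x4, takes a point from camera to world coordinates). Camera axes: x right, y down, z forward; pixel columns grow to the right and rows downward; lengths in mm; the calibration is good to about 2 mm. A picture is of the moment at which its call begins. calibration takes no time and is no camera call.
- r.sign_off(): hands the job in; it is judged then, once.
Trained networks look in the newest picture that a camera, given by its name, has taken for a name from the list of things; names that differ only in an ending like _2 or _b are one class to them, and where a whole thing is asked for, a point or a joint stands for the part that bears it (a point fixed in the world has none). Each returns a list of dicts, best first, with "conf" (0 to 1); they miss things now and then, are a little off and sometimes report something else, mostly with a low value. They report only what shows in the picture. A call takes as long as a camera call.
- vision.cut_out(camera, thing): "region" (384x512 bool, what is visible of it) and "uv" ([column, row] in pixels, amid what is visible of it).
- vision.landmark_of(camera, thing): "uv" ([column, row] in pixels: a listed point, or the origin of a listed thing).
The state is a dict: "clock": time; "qpos": joint angles; "qvel": joint speeds; "joint_efforts": joint torques, N m; "eef_pos": TCP position; "tcp_rot": TCP orientation; "contact_force": force on the tool from outside, world axes, zero at the start; "wrist_torque": the same for the moment, N m; "opening": opening from 0.0 (shut) to 1.0 (fully open); "grasp_force": force on a finger pad.
Only numpy, scipy, OpenCV 4.12 (cv2) and the standard library are available. Lean on these libraries where they do the work, as an engineer would, in place of code of your own. Each camera call takes 0.05 s, during which the arm holds its last target. There are 200 camera calls.

## Working session

There is one attempt and no reset: what is moved stays moved. The work goes in short steps, Python scripts to look and compute and a tool call to move; the robot and the scene stay as the last step left them, time stands still between calls to the robot, and variables do not carry over. Pictures are saved under pics/ and viewed, at most 10 in all, crops included, and the job is handed in when it is done.

Besides the shell and the picture viewer there is one more tool, called after ">>>" as name(argument=value, ...) on one line, values as JSON. play_rows: Moves the arm, as the interface text tells. Its arguments: {"type":"object","properties":{"steps":{"type":"array"},"grip_force":{"type":"number"}},"required":["steps"]}

```bash
mkdir -p pics
cat > h.py <<'E'
import numpy as np, cv2
from rig import r, vision
def grab(n, save=None):
    p,d=vision.grab_frame(n)
    if save: cv2.imwrite('pics/'+save,p[:,:,::-1])
    return p,d
def ray(n,uv):
    c=vision.calibration(n);K=np.array(c['mtx']);k=c['k1']
    q=np.array([(uv[0]-K[0,2])/K[0,0],(uv[1]-K[1,2])/K[1,1]])
    s=q.copy()
    for _ in range(20): s=q/(1+k*(s@s))
    E=np.array(c['extrinsics']); return E[:3,3],E[:3,:3]@np.array([s[0],s[1],1.])
def at_z(n,uv,z):
    o,d=ray(n,uv); return o+d*(z-o[2])/d[2]
def at_d(n,uv,depth):
    o,d=ray(n,uv); return o+d*depth
def cloud(n,dep,mask):
    v,u=np.nonzero(mask&(dep>0)); return np.array([at_d(n,(a,b),dep[b,a]) for a,b in zip(u,v)])
def proj(n,P):
    c=vision.calibration(n);K=np.array(c['mtx']);E=np.array(c['extrinsics'])
    p=E[:3,:3].T@(np.array(P,float)-E[:3,3]);s=p[:2]/p[2];s=s*(1+c['k1']*(s@s));return K[:2,:2]@s+K[:2,2]
E
cat > a.py <<'E'
from h import *
np.set_printoptions(precision=1,suppress=True)
for n in ('scene','top'):
    p,d=grab(n,n+'0.png'); print(n,np.array(vision.calibration(n)['extrinsics'])[:3,3])
    for t in ('lamp','ferrule','glue_bottle','faceplate','sanding_block','turned_foot'):
        for c in vision.cut_out(n,t)[:2]:
            P=cloud(n,d,c['region'])
            print(t,round(c['conf'],2),np.array(c['uv']),len(P),P.min(0) if len(P) else '',P.max(0) if len(P) else '',np.median(P,0) if len(P) else '')
    for t in ('stem_end','bend_top','bend_mid','lamp_seat','ferrule_mid','ferrule','lamp'):
        for c in vision.landmark_of(n,t)[:2]:
            u=np.array(c['uv']);print('L',t,round(c['conf'],2),u)
            o,dd=ray(n,u); z={'stem_end':220,'bend_top':210.6,'bend_mid':175,'lamp_seat':34,'ferrule_mid':36}.get(t,0); print('   ',at_z(n,u,z))
print(r.sense())
E
python3 a.py
```

```text
scene [-144.4  613.5  784.3]
lamp 0.9 [190.2 233.6] 1651 [ 552.3 -250.6   -3. ] [954.7 163.8 223.7] [612.9 100.1  30.2]
ferrule 0.84 [285.2 229. ] 386 [ 426.  -192.2   -3.9] [520.3 -85.4  59. ] [ 448.  -104.1   24.7]
glue_bottle 0.82 [249.3 171. ] 583 [ 683.4 -379.1   -1.5] [ 873.6 -186.8  148.7] [ 700.2 -202.9   70.7]
faceplate 0.21 [190.9 234.5] 1638 [552.3 -51.9  -3.9] [785.1 163.8 222.9] [611.9 100.1  29.9]
sanding_block 0.89 [222.8 289.9] 1023 [363.2  82.3  -4.1] [460.1 207.5  30.2] [402.4 156.2  24.2]
turned_foot 0.49 [327.2 212.9] 255 [ 173.5 -349.9   -4.5] [482.7 100.9 323.2] [ 404.7 -246.7   34.6]
L bend_top 0.82 [205.1 164.7]
    [642.   16.6 210.6]
L bend_mid 0.57 [192.1 189.3]
    [613.1  84.7 175. ]
L lamp_seat 0.92 [189.  230.7]
    [625.8  96.   34. ]
L ferrule_mid 0.64 [284.5 226.3]
    [ 456.9 -116.3   36. ]
L ferrule 0.56 [281.4 237.2]
    [ 457.6 -107.4    0. ]
L ferrule 0.31 [334.5 210.9]
    [ 430.8 -327.2    0. ]
L lamp 0.69 [192.  239.4]
    [623.4  89.8   0. ]
top [ 435.2  -92.6 1330.8]
lamp 0.93 [189.8 175.7] 1609 [555.4 -10.7  -5.8] [689.4 164.  225.9] [619.
[... 653 characters left out ...]
3]
    [619.9  78.6 175. ]
L bend_mid 0.45 [257.4 229.6]
    [ 462.2 -111.9  175. ]
L lamp_seat 0.7 [188.3 176. ]
    [622.3  93.8  34. ]
L ferrule_mid 0.74 [257.3 230. ]
    [ 464.3 -113.9   36. ]
L ferrule 0.74 [256.8 235.3]
    [ 449.  -113.2    0. ]
L lamp 0.75 [187.2 179.6]
    [616.  101.8   0. ]
{'clock': 1.4, 'qpos': array([-1.3,  0.4,  1.6,  0. ,  1.2, -0. ]), 'qvel': array([-0.,  0.,  0.,  0.,  0., -0.]), 'joint_efforts': array([  0. , -60.5, -34.2,   0. ,   0. ,   0. ]), 'eef_pos': array([ 158.7, -604.5,  231.3]), 'tcp_rot': array([-3.1, -0. ,  0.3]), 'contact_force': array([-0.4,  0.1, -0.4]), 'wrist_torque': array([0., 0., 0.]), 'grasp_force': 0.0, 'opening': 1.0012486855640064}
```

View pics/scene0.png

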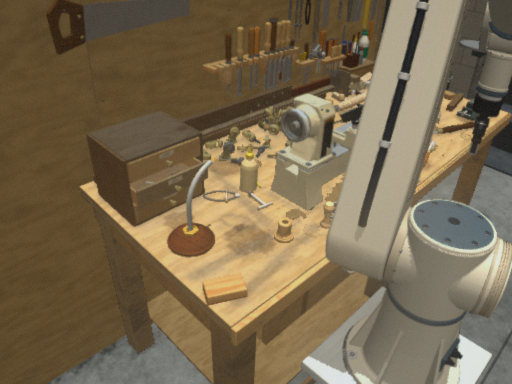

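View pics/top0.png

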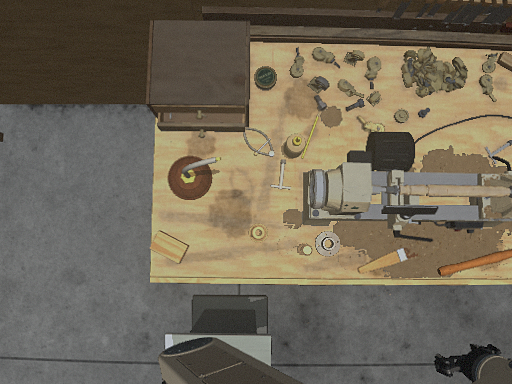

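The pictures show the lamp base at scene (190,235) and top (189,178), with the stem leaning right to top (219,157). The ferrule stands at scene (284,230) and top (258,231). The foot is at top (305,250) and the faceplate at top (328,243). Next I lift the arm and see how it behaves at its reach limit, since tool tilt isn't commanded directly.

>>> play_rows(steps=[{"delta_pos":[0,0,-5],"yaw":0,"jaw":100},{"delta_pos":[0,0,-10],"yaw":0,"jaw":100},{"delta_pos":[0,0,-15],"yaw":0,"jaw":100},{"delta_pos":[0,0,-20],"yaw":0,"jaw":100},{"delta_pos":[0,0,-25],"yaw":0,"jaw":100},{"delta_pos":[0,0,-35],"yaw":0,"jaw":100},{"delta_pos":[0,0,-45],"yaw":0,"jaw":100},{"delta_pos":[0,0,-60],"yaw":0,"jaw":100}], grip_force=20)

```text
clock: 2.2
eef_pos: [158.6, -603.9, 633.6]
tcp_rot: [3.141, -0.0, 0.257]
contact_force: [0.2, -1.5, 0.1]
opening: 0.997
grasp_force: 0.0
```

>>> play_rows(steps=[{"delta_pos":[0,0,-5],"yaw":0,"jaw":100},{"delta_pos":[0,0,-10],"yaw":0,"jaw":100},{"delta_pos":[0,0,-15],"yaw":0,"jaw":100},{"delta_pos":[0,0,-20],"yaw":0,"jaw":100},{"delta_pos":[0,0,-25],"yaw":0,"jaw":100},{"delta_pos":[0,0,-30],"yaw":0,"jaw":100},{"delta_pos":[0,0,-35],"yaw":0,"jaw":100},{"delta_pos":[0,0,-40],"yaw":0,"jaw":100}])

```text
clock: 3.0
eef_pos: [126.6, -481.9, 885.4]
tcp_rot: [-3.122, -0.0, 0.257]
contact_force: [-0.3, -0.1, -0.5]
opening: 1.003
grasp_force: 0.0
```

```bash
python3 -c "
from h import *
s=r.sense();print(s['qpos'],s['tcp_rot'],s['eef_pos'],s['clock'])"
```

```text
[-1.31702166e+00  4.13272091e-01  5.84533634e-02  2.53844704e-04
  2.68915809e+00 -2.79335779e-03] [-3.12230217e+00 -1.69235586e-04  2.56793627e-01] [ 126.58562084 -481.93061163  885.36783672] 3.0
```

>>> play_rows(steps=[{"delta_pos":[0,5,0],"yaw":0,"jaw":100},{"delta_pos":[0,10,0],"yaw":0,"jaw":100},{"delta_pos":[0,15,0],"yaw":0,"jaw":100},{"delta_pos":[0,20,0],"yaw":0,"jaw":100},{"delta_pos":[0,25,0],"yaw":0,"jaw":100},{"delta_pos":[0,30,0],"yaw":0,"jaw":100},{"delta_pos":[0,35,0],"yaw":0,"jaw":100},{"delta_pos":[0,40,0],"yaw":0,"jaw":100}])

```text
clock: 3.8
eef_pos: [137.1, -522.0, 847.8]
tcp_rot: [-3.05, -0.0, 0.257]
contact_force: [-0.0, 0.5, 0.0]
opening: 1.002
grasp_force: 0.0
```

```bash
python3 -c "
from h import *
s=r.sense();print(s['qpos'],s['tcp_rot'],s['eef_pos'],s['clock'])"
```

```text
[-1.31686092e+00  4.85430333e-01  5.87921945e-02  4.51661278e-04
  2.68910293e+00 -2.43865466e-03] [-3.04986074e+00 -4.57239015e-04  2.56750214e-01] [ 137.08570409 -521.95060106  847.81067496] 3.8
```

>>> play_rows(steps=[{"delta_pos":[0,-4,-10],"yaw":0,"jaw":100},{"delta_pos":[0,-8,-20],"yaw":0,"jaw":100},{"delta_pos":[0,-12,-30],"yaw":0,"jaw":100},{"delta_pos":[0,-16,-40],"yaw":0,"jaw":100},{"delta_pos":[0,-20,-50],"yaw":0,"jaw":100},{"delta_pos":[0,-25,-60],"yaw":0,"jaw":100},{"delta_pos":[0,-30,-70],"yaw":0,"jaw":100},{"delta_pos":[0,-35,-80],"yaw":0,"jaw":100}])

```text
clock: 4.6
eef_pos: [124.9, -476.0, 890.4]
tcp_rot: [-3.132, -0.0, 0.257]
contact_force: [0.1, 0.2, 0.2]
opening: 1.003
grasp_force: 0.0
```

```bash
cat > s.py <<'E'
from h import *
np.set_printoptions(precision=3,suppress=True)
s=r.sense();print(s['qpos'],s['tcp_rot'],s['eef_pos'],s['clock'],s['contact_force'],s['opening'],s['grasp_force'])
E
python3 s.py
```

```text
[-1.317  0.403  0.059  0.     2.689 -0.003] [-3.132 -0.     0.257] [ 124.9   -476.016  890.363] 4.6 [0.138 0.187 0.169] 1.0027425881691918 0.0
```

>>> play_rows(steps=[{"delta_pos":[0,-5,0],"yaw":0,"jaw":100},{"delta_pos":[0,-10,0],"yaw":0,"jaw":100},{"delta_pos":[0,-15,0],"yaw":0,"jaw":100},{"delta_pos":[0,-20,0],"yaw":0,"jaw":100},{"delta_pos":[0,-25,0],"yaw":0,"jaw":100},{"delta_pos":[0,-30,0],"yaw":0,"jaw":100},{"delta_pos":[0,-35,0],"yaw":0,"jaw":100},{"delta_pos":[0,-40,0],"yaw":0,"jaw":100}])

```text
clock: 5.4
eef_pos: [26.3, -100.4, 893.8]
tcp_rot: [-3.133, -0.0, 0.257]
contact_force: [-0.5, 0.7, 0.1]
opening: 1.003
grasp_force: 0.0
```

```bash
python3 s.py
```

```text
[-1.329 -0.328  0.832  0.     2.647 -0.015] [-3.133 -0.     0.257] [  26.29  -100.39   893.795] 5.4 [-0.479  0.75   0.052] 1.0028964378860596 0.0
```

>>> play_rows(steps=[{"delta_pos":[0,0,-5],"yaw":0,"jaw":100},{"delta_pos":[0,0,-10],"yaw":0,"jaw":100},{"delta_pos":[0,0,-15],"yaw":0,"jaw":100},{"delta_pos":[0,0,-20],"yaw":0,"jaw":100},{"delta_pos":[0,0,-25],"yaw":0,"jaw":100},{"delta_pos":[0,0,-30],"yaw":0,"jaw":100},{"delta_pos":[0,0,-35],"yaw":0,"jaw":100},{"delta_pos":[0,0,-40],"yaw":0,"jaw":100}])

```text
clock: 6.2
eef_pos: [39.3, -150.7, 935.3]
tcp_rot: [3.112, 0.0, 0.257]
contact_force: [-0.6, 0.9, 0.1]
opening: 1.003
grasp_force: 0.0
```

```bash
python3 s.py
```

```text
[-1.325 -0.196  0.619 -0.     2.689 -0.011] [3.112 0.    0.257] [  39.321 -150.663  935.347] 6.2 [-0.593  0.894  0.103] 1.0033531634948856 0.0
```

```bash
cat > kin.py <<'E'
import numpy as np
from scipy.optimize import least_squares
D=np.array([[.353,1.633,1.155,625,231.3],[.4133,.0585,2.6892,498.3,885.4],[.4854,.0588,2.6891,539.7,847.8],[.403,.059,2.689,492.1,890.4],[-.328,.832,2.647,103.8,893.8],[-.196,.619,2.689,155.7,935.3]])
def fk(q,p):
    a,d,L1,L2,L3=p;s=np.cumsum(q)
    return np.array([a+L1*np.sin(s[0])+L2*np.sin(s[1])+L3*np.sin(s[2]),d+L1*np.cos(s[0])+L2*np.cos(s[1])+L3*np.cos(s[2]),np.pi-s[2]])
f=least_squares(lambda p:np.concatenate([fk(x[:3],p)[:2]-x[3:] for x in D]+[1e-4*(p-[0,350,450,450,250])]),[0,350,450,450,250])
P=f.x
if __name__=='__main__':
    print(P,np.abs(f.fun[:12]).max())
    lo,hi=[-.92,.0586,0],[2.1,2.66,2.689]
    def solve(q0,t,tilt,W):
        return least_squares(lambda q:(fk(q,P)-[t[0],t[1],tilt])*[1,1,W],np.clip(q0,np.array(lo)+1e-6,np.array(hi)-1e-6),bounds=(lo,hi)).x
    calls=[([.4,.6,2.14],(625,1033),0,(498.3,885.4,-.019)),([.4133,.0590,2.688],(898,885),-.019,(539.7,847.8,-.092)),([.4854,.059,2.688],(189.7,1647),-.092,(492,890.4,-.01)),([-.328,.832,2.647],(103.8,1293),-.008,(155.7,935.3,.03))]
    for W in (150,300,600,1000,2000,4000):
        print(W,[np.round(fk(solve(q,t,ti,W),P),2) for q,t,ti,_ in calls])
E
python3 kin.py
```

```text
[ 39.88236263 -43.93028072 523.705921   497.31624762  -3.35833497] 50.99440531188918
150 [array([ 5.2831e+02,  8.5557e+02, -1.0000e-02]), array([ 7.3384e+02,  7.0790e+02, -4.0000e-02]), array([1.3573e+02, 9.7522e+02, 3.3000e-01]), array([9.5070e+01, 9.7823e+02, 3.7000e-01])]
300 [array([528.29, 855.56,  -0.  ]), array([ 7.3381e+02,  7.0788e+02, -2.0000e-02]), array([1.5027e+02, 9.7281e+02, 2.9000e-01]), array([1.0890e+02, 9.7402e+02, 2.9000e-01])]
600 [array([528.29, 855.56,  -0.  ]), array([ 7.3380e+02,  7.0787e+02, -2.0000e-02]), array([1.8395e+02, 9.6021e+02, 1.7000e-01]), array([1.3401e+02, 9.5769e+02, 1.6000e-01])]
1000 [array([528.29, 855.56,  -0.  ]), array([ 7.3380e+02,  7.0787e+02, -2.0000e-02]), array([2.1416e+02, 9.4135e+02, 6.0000e-02]), array([1.5138e+02, 9.4125e+02, 8.0000e-02])]
2000 [array([528.29, 855.56,  -0.  ]), array([ 7.3379e+02,  7.0787e+02, -2.0000e-02]), array([ 2.4033e+02,  9.1927e+02, -4.0000e-02]), array([1.6404e+02, 9.2724e+02, 2.0000e-02])]
4000 [array([528.29, 855.56,  -0.  ]), array([ 7.3379e+02,  7.0787e+02, -2.0000e-02]), array([ 2.4962e+02,  9.1014e+02, -8.0000e-02]), array([168.18, 922.39,  -0.  ])]
```

```bash
cat > p.py <<'E'
import re
s=open('kin.py').read()
s=s.replace("a,d,L1,L2,L3=p","a,d,L1,L2,L3,o,b=p").replace("+L3*np.sin(s[2]),d","+L3*np.sin(s[2])+o*np.cos(s[1])+b*np.cos(s[0]),d").replace("+L3*np.cos(s[2]),np.pi","+L3*np.cos(s[2])-o*np.sin(s[1])-b*np.sin(s[0]),np.pi").replace("[0,350,450,450,250]","[0,292,450,450,250,0,0]").replace("1e-4","1e-2")
open('kin.py','w').write(s)
E
python3 p.py; python3 kin.py
```

```text
[-1.75318642e-01  2.89887286e+02  5.67659980e+02  4.94384405e+02
  3.38171282e+02  5.86226246e+01 -6.71321798e-03] 0.14155923139287552
150 [array([6.0640e+02, 9.8909e+02, 6.1000e-01]), array([8.6921e+02, 8.4911e+02, 6.5000e-01]), array([ 203.82, 1496.49,    2.03]), array([1.20570e+02, 1.20084e+03, 1.17000e+00])]
300 [array([5.7147e+02, 9.2314e+02, 3.2000e-01]), array([8.1708e+02, 7.8925e+02, 4.0000e-01]), array([ 226.37, 1253.43,    1.29]), array([1.26100e+02, 1.05607e+03, 5.10000e-01])]
600 [array([5.4227e+02, 8.8279e+02, 9.0000e-02]), array([7.6082e+02, 7.3578e+02, 1.3000e-01]), array([2.10760e+02, 1.01831e+03, 3.20000e-01]), array([1.5354e+02, 9.8743e+02, 2.2000e-01])]
1000 [array([5.3504e+02, 8.7469e+02, 3.0000e-02]), array([7.4273e+02, 7.2151e+02, 4.0000e-02]), array([2.2837e+02, 9.6146e+02, 9.0000e-02]), array([1.6316e+02, 9.5293e+02, 9.0000e-02])]
2000 [array([5.3206e+02, 8.7156e+02, 1.0000e-02]), array([ 7.3478e+02,  7.1574e+02, -1.0000e-02]), array([ 2.3572e+02,  9.2579e+02, -4.0000e-02]), array([1.6774e+02, 9.3421e+02, 2.0000e-02])]
4000 [array([531.33, 870.81,   0.  ]), array([ 7.3279e+02,  7.1434e+02, -2.0000e-02]), array([ 2.3736e+02,  9.1559e+02, -8.0000e-02]), array([168.89, 929.06,  -0.  ])]
```

```bash
cat > sim.py <<'E'
from kin import *
lo,hi=np.array([-.92,.0586,0]),np.array([2.1,2.66,2.689])
def J(q):
    return np.array([(fk(q+1e-6*e,P)-fk(q-1e-6*e,P))/2e-6 for e in np.eye(3)]).T
def call(q,d,N=30,lam=.05,W=500,clip=True,rows=8,gain=.5):
    # d: list of (dr_tool_y_out, dz up) offsets in mm for each row, ~tool axes
    x0=fk(q,P); t=x0[2]; 
    for k in range(rows):
        dy,du=d[min(k,len(d)-1)]
        tgt=np.array([x0[0]+dy*np.cos(t)-du*np.sin(t),x0[1]+du*np.cos(t)+dy*np.sin(t),t])
        if clip:
            x=fk(q,P);v=tgt-x;n=np.hypot(*v[:2]);v[:2]*=min(1,50/max(n,1e-9));v[2]=np.clip(v[2],-.15,.15);tgt=x+v
        for _ in range(N):
            e=(tgt-fk(q,P))*[1,1,W]/W; j=J(q)*np.array([[1],[1],[W]])/W
            q=np.clip(q+gain*j.T@np.linalg.solve(j@j.T+lam**2*np.eye(3),e),lo,hi)
    return q
if __name__=='__main__':
    np.set_printoptions(precision=3,suppress=True)
    r8=lambda a,b:[(a*(k+1)/8,b*(k+1)/8) for k in range(8)]
    cs=[((.41,.9,1.83),r8(0,400)),((.4133,.0586,2.689),r8(400,0)),((.4854,.0586,2.689),r8(-350,800)),((-.328,.832,2.647),r8(0,400))]
    print('real (498,885,-.019) (540,848,-.092) (492,890,-.01) (156,935,.03)')
    for clip in (0,1):
      for N in (1,5,50):
        for W in (1,100,300,1000):
          for lam in (.01,.1,):
            print(clip,N,W,lam,[fk(call(np.array(q),d,N,lam,W,clip),P) for q,d in cs])
E
python3 sim.py
```

```text
real (498,885,-.019) (540,848,-.092) (492,890,-.01) (156,935,.03)
0 1 1 0.01 [array([692.788, 643.244,  -0.397]), array([772.702, 365.024,  -0.796]), array([ 284.783, 1012.233,    0.302]), array([333.03 , 991.285,   0.234])]
0 1 1 0.1 [array([727.523, 560.885,  -0.537]), array([775.244, 248.547,  -0.946]), array([-226.564,  826.121,    0.404]), array([731.996, 548.555,  -0.554])]
0 1 100 0.01 [array([692.823, 643.354,  -0.397]), array([772.787, 364.137,  -0.797]), array([ 284.771, 1012.238,    0.302]), array([335.062, 990.316,   0.231])]
0 1 100 0.1 [array([735.74 , 537.703,  -0.568]), array([775.207, 247.859,  -0.947]), array([-216.045,  786.288,    0.282]), array([531.129, 856.191,  -0.076])]
0 1 300 0.01 [array([693.08 , 644.223,  -0.396]), array([773.424, 357.183,  -0.806]), array([ 284.68 , 1012.273,    0.302]), array([351.503, 982.207,   0.208])]
0 1 300 0.1 [array([746.823, 501.967,  -0.617]), array([776.339, 293.155,  -0.889]), array([768.95 , 396.799,  -0.755]), array([541.213, 846.559,  -0.094])]
0 1 1000 0.01 [array([698.119, 629.548,  -0.44 ]), array([776.319, 296.269,  -
[... 5895 characters left out ...]
593.16 , 790.824,  -0.192]), array([518.727, 867.577,  -0.054])]
1 50 300 0.01 [array([707.025, 687.987,  -0.187]), array([753.762, 475.799,  -0.651]), array([615.17 , 785.254,  -0.127]), array([522.28 , 864.365,  -0.06 ])]
1 50 300 0.1 [array([697.143, 669.851,  -0.291]), array([736.446, 535.596,  -0.571]), array([591.299, 793.02 ,  -0.188]), array([510.81 , 874.591,  -0.041])]
1 50 1000 0.01 [array([706.573, 692.322,  -0.174]), array([752.477, 480.935,  -0.645]), array([614.105, 786.791,  -0.124]), array([521.583, 864.998,  -0.059])]
1 50 1000 0.1 [array([684.301, 743.246,  -0.07 ]), array([716.976, 697.662,  -0.119]), array([542.113, 845.682,  -0.096]), array([389.399, 961.614,   0.152])]
```

>>> play_rows(steps=[{"delta_pos":[0,-5,-40],"yaw":0,"jaw":100},{"delta_pos":[0,-5,-60],"yaw":0,"jaw":100},{"delta_pos":[0,-5,-80],"yaw":0,"jaw":100},{"delta_pos":[0,-5,-80],"yaw":0,"jaw":100},{"delta_pos":[0,-5,-80],"yaw":0,"jaw":100},{"delta_pos":[0,-5,-80],"yaw":0,"jaw":100},{"delta_pos":[0,-5,-80],"yaw":0,"jaw":100},{"delta_pos":[0,-5,-80],"yaw":0,"jaw":100}])

```text
clock: 7.0
eef_pos: [45.1, -172.8, 950.2]
tcp_rot: [3.074, 0.001, 0.257]
contact_force: [-0.7, 0.2, 0.2]
opening: 0.998
grasp_force: 0.0
```

```bash
python3 s.py
```

```text
[-1.323 -0.149  0.534 -0.     2.689 -0.01 ] [3.074 0.001 0.257] [  45.149 -172.807  950.161] 7.0 [-0.724  0.227  0.23 ] 0.9978723791547434 0.0
```

>>> play_rows(steps=[{"delta_pos":[0,5,-5],"yaw":0,"jaw":100},{"delta_pos":[0,10,-10],"yaw":0,"jaw":100},{"delta_pos":[0,15,-15],"yaw":0,"jaw":100},{"delta_pos":[0,20,-20],"yaw":0,"jaw":100},{"delta_pos":[0,25,-30],"yaw":0,"jaw":100},{"delta_pos":[0,25,-40],"yaw":0,"jaw":100},{"delta_pos":[0,25,-60],"yaw":0,"jaw":100},{"delta_pos":[0,25,-80],"yaw":0,"jaw":100}])

```text
clock: 7.8
eef_pos: [79.0, -301.3, 963.2]
tcp_rot: [3.039, 0.001, 0.257]
contact_force: [0.8, 0.8, -0.5]
opening: 1.001
grasp_force: 0.0
```

>>> play_rows(steps=[{"delta_pos":[0,-4,-10],"yaw":0,"jaw":100},{"delta_pos":[0,-8,-20],"yaw":0,"jaw":100},{"delta_pos":[0,-12,-30],"yaw":0,"jaw":100},{"delta_pos":[0,-16,-40],"yaw":0,"jaw":100},{"delta_pos":[0,-20,-50],"yaw":0,"jaw":100},{"delta_pos":[0,-25,-60],"yaw":0,"jaw":100},{"delta_pos":[0,-30,-70],"yaw":0,"jaw":100},{"delta_pos":[0,-35,-80],"yaw":0,"jaw":100}])

```text
clock: 8.6
eef_pos: [46.2, -175.8, 969.7]
tcp_rot: [3.004, 0.001, 0.257]
contact_force: [0.1, -1.1, -0.2]
opening: 1.005
grasp_force: 0.0
```

```bash
python3 s.py
```

```text
[-1.321 -0.131  0.445 -0.001  2.689 -0.008] [3.004 0.001 0.257] [  46.248 -175.798  969.693] 8.6 [ 0.11  -1.136 -0.204] 1.0052971729341744 0.0
```

>>> play_rows(steps=[{"delta_pos":[0,5,-5],"yaw":0,"jaw":100},{"delta_pos":[0,10,-10],"yaw":0,"jaw":100},{"delta_pos":[0,15,-15],"yaw":0,"jaw":100},{"delta_pos":[0,20,-20],"yaw":0,"jaw":100},{"delta_pos":[0,25,-30],"yaw":0,"jaw":100},{"delta_pos":[0,30,-40],"yaw":0,"jaw":100},{"delta_pos":[0,35,-60],"yaw":0,"jaw":100},{"delta_pos":[0,40,-80],"yaw":0,"jaw":100}])

```text
clock: 9.4
eef_pos: [80.1, -304.0, 979.4]
tcp_rot: [2.971, 0.001, 0.257]
contact_force: [-1.0, 0.1, 0.9]
opening: 0.996
grasp_force: 0.0
```

>>> play_rows(steps=[{"delta_pos":[0,0,-10],"yaw":0,"jaw":100},{"delta_pos":[0,0,-20],"yaw":0,"jaw":100},{"delta_pos":[0,0,-30],"yaw":0,"jaw":100},{"delta_pos":[0,0,-40],"yaw":0,"jaw":100},{"delta_pos":[0,0,-50],"yaw":0,"jaw":100},{"delta_pos":[0,0,-60],"yaw":0,"jaw":100},{"delta_pos":[0,0,-70],"yaw":0,"jaw":100},{"delta_pos":[0,0,-80],"yaw":0,"jaw":100}])

```text
clock: 10.2
eef_pos: [65.1, -246.0, 991.1]
tcp_rot: [2.938, 0.002, 0.257]
contact_force: [0.1, 0.2, -0.5]
opening: 1.003
grasp_force: 0.0
```

>>> play_rows(steps=[{"delta_pos":[0,-4,-10],"yaw":0,"jaw":100},{"delta_pos":[0,-8,-20],"yaw":0,"jaw":100},{"delta_pos":[0,-12,-30],"yaw":0,"jaw":100},{"delta_pos":[0,-16,-40],"yaw":0,"jaw":100},{"delta_pos":[0,-20,-50],"yaw":0,"jaw":100},{"delta_pos":[0,-25,-60],"yaw":0,"jaw":100},{"delta_pos":[0,-30,-70],"yaw":0,"jaw":100},{"delta_pos":[0,-35,-80],"yaw":0,"jaw":100}])

```text
clock: 11.0
eef_pos: [31.4, -115.5, 986.3]
tcp_rot: [2.903, 0.002, 0.257]
contact_force: [-0.2, -0.4, -0.5]
opening: 1.001
grasp_force: 0.0
```

```bash
python3 s.py
```

```text
[-1.311 -0.219  0.432 -0.006  2.689 -0.002] [2.903 0.002 0.257] [  31.397 -115.541  986.253] 11.0 [-0.193 -0.393 -0.469] 1.0013230035962062 0.0
```

>>> play_rows(steps=[{"delta_pos":[0,5,-5],"yaw":0,"jaw":100},{"delta_pos":[0,10,-10],"yaw":0,"jaw":100},{"delta_pos":[0,15,-15],"yaw":0,"jaw":100},{"delta_pos":[0,20,-20],"yaw":0,"jaw":100},{"delta_pos":[0,25,-30],"yaw":0,"jaw":100},{"delta_pos":[0,30,-40],"yaw":0,"jaw":100},{"delta_pos":[0,35,-60],"yaw":0,"jaw":100},{"delta_pos":[0,40,-80],"yaw":0,"jaw":100}])

```text
clock: 11.8
eef_pos: [64.2, -239.6, 1007.5]
tcp_rot: [2.87, 0.002, 0.257]
contact_force: [-0.1, -0.1, -0.4]
opening: 0.998
grasp_force: 0.0
```

>>> play_rows(steps=[{"delta_pos":[0,5,-10],"yaw":0,"jaw":100},{"delta_pos":[0,10,-20],"yaw":0,"jaw":100},{"delta_pos":[0,15,-30],"yaw":0,"jaw":100},{"delta_pos":[0,20,-40],"yaw":0,"jaw":100},{"delta_pos":[0,25,-50],"yaw":0,"jaw":100},{"delta_pos":[0,30,-60],"yaw":0,"jaw":100},{"delta_pos":[0,35,-70],"yaw":0,"jaw":100},{"delta_pos":[0,40,-80],"yaw":0,"jaw":100}])

```text
clock: 12.6
eef_pos: [74.4, -277.8, 1011.8]
tcp_rot: [2.842, 0.002, 0.257]
contact_force: [-0.4, -0.1, -1.1]
opening: 0.999
grasp_force: 0.0
```

>>> play_rows(steps=[{"delta_pos":[0,0,-10],"yaw":0,"jaw":100},{"delta_pos":[0,0,-20],"yaw":0,"jaw":100},{"delta_pos":[0,0,-30],"yaw":0,"jaw":100},{"delta_pos":[0,0,-40],"yaw":0,"jaw":100},{"delta_pos":[0,0,-50],"yaw":0,"jaw":100},{"delta_pos":[0,0,-60],"yaw":0,"jaw":100},{"delta_pos":[0,0,-70],"yaw":0,"jaw":100},{"delta_pos":[0,0,-80],"yaw":0,"jaw":100}])

```text
clock: 13.4
eef_pos: [64.9, -238.8, 1026.5]
tcp_rot: [2.787, 0.002, 0.257]
contact_force: [0.1, 0.8, -0.6]
opening: 0.999
grasp_force: 0.0
```

>>> play_rows(steps=[{"delta_pos":[0,5,-10],"yaw":0,"jaw":100},{"delta_pos":[0,10,-20],"yaw":0,"jaw":100},{"delta_pos":[0,15,-30],"yaw":0,"jaw":100},{"delta_pos":[0,20,-40],"yaw":0,"jaw":100},{"delta_pos":[0,25,-50],"yaw":0,"jaw":100},{"delta_pos":[0,30,-60],"yaw":0,"jaw":100},{"delta_pos":[0,35,-70],"yaw":0,"jaw":100},{"delta_pos":[0,40,-80],"yaw":0,"jaw":100}])

```text
clock: 14.2
eef_pos: [61.3, -226.3, 1030.8]
tcp_rot: [2.769, 0.002, 0.256]
contact_force: [0.5, -0.4, 0.2]
opening: 1.002
grasp_force: 0.0
```

```bash
python3 s.py
```

```text
[-1.305  0.021  0.059 -0.013  2.689 -0.003] [2.769 0.002 0.256] [  61.276 -226.289 1030.811] 14.2 [ 0.455 -0.382  0.173] 1.0020981917146379 0.0
```

>>> play_rows(steps=[{"delta_pos":[0,-2,-10],"yaw":0,"jaw":100},{"delta_pos":[0,-4,-20],"yaw":0,"jaw":100},{"delta_pos":[0,-6,-30],"yaw":0,"jaw":100},{"delta_pos":[0,-8,-40],"yaw":0,"jaw":100},{"delta_pos":[0,-10,-50],"yaw":0,"jaw":100},{"delta_pos":[0,-12,-60],"yaw":0,"jaw":100},{"delta_pos":[0,-14,-70],"yaw":0,"jaw":100},{"delta_pos":[0,-16,-80],"yaw":0,"jaw":100}])

```text
clock: 15.0
eef_pos: [60.9, -163.5, 1046.2]
tcp_rot: [2.695, 0.009, 0.253]
contact_force: [0.6, -0.6, -0.5]
opening: 1.0
grasp_force: 0.0
```

>>> play_rows(steps=[{"delta_pos":[0,0,-10],"yaw":0,"jaw":100},{"delta_pos":[0,0,-20],"yaw":0,"jaw":100},{"delta_pos":[0,0,-30],"yaw":0,"jaw":100},{"delta_pos":[0,0,-40],"yaw":0,"jaw":100},{"delta_pos":[0,0,-50],"yaw":0,"jaw":100},{"delta_pos":[0,0,-60],"yaw":0,"jaw":100},{"delta_pos":[0,0,-70],"yaw":0,"jaw":100},{"delta_pos":[0,0,-80],"yaw":0,"jaw":100}])

```text
clock: 15.8
eef_pos: [35.8, -146.1, 1048.6]
tcp_rot: [2.682, 0.005, 0.251]
contact_force: [-0.0, -0.2, -0.7]
opening: 1.002
grasp_force: 0.0
```

```bash
python3 s.py
```

```text
[-0.083 -0.083  0.059 -1.294  2.689 -0.064] [2.682 0.005 0.251] [  35.815 -146.146 1048.586] 15.8 [-0.    -0.194 -0.665] 1.0017245844902092 0.0
```

```bash
cat >> h.py <<'E'
from scipy.spatial.transform import Rotation as Ro
def tf(d,rot=None,yaw=0):
    s=r.sense(); R=Ro.from_euler('xyz',s['tcp_rot'] if rot is None else rot).as_matrix()@Ro.from_euler('z',yaw).as_matrix()
    return np.round(R.T@np.array(d,float)/10,2)
E
python3 - <<'E'
from h import *
print(tf((464,86,-299)), tf((-57,3,-586),yaw=-1.2))
s=r.sense();R=Ro.from_euler('xyz',s['tcp_rot'])
print((R*Ro.from_euler('z',-1.57)).as_matrix())
for u in ((305,250),): print(at_z('top',u,81))
E
```

```text
[ 47.24 -10.28  28.  ] [ 23.81 -14.77  51.78]
[[-0.22436346  0.96874892  0.10576655]
 [ 0.86762875  0.24799453 -0.43095134]
 [-0.44371318 -0.00492363 -0.89615533]]
[ 408.16738393 -249.35862185   81.        ]
```

>>> play_rows(steps=[{"delta_pos":[4.2,-0.9,2.5],"yaw":0,"jaw":100},{"delta_pos":[8.4,-1.8,5],"yaw":0,"jaw":100},{"delta_pos":[12.6,-2.7,7.5],"yaw":0,"jaw":100},{"delta_pos":[16.8,-3.6,10],"yaw":0,"jaw":100},{"delta_pos":[21,-4.5,12.5],"yaw":0,"jaw":100},{"delta_pos":[25.2,-5.4,15],"yaw":0,"jaw":100},{"delta_pos":[29.4,-6.3,17.5],"yaw":0,"jaw":100},{"delta_pos":[33.6,-7.2,20],"yaw":0,"jaw":100}])

```text
clock: 16.6
eef_pos: [331.8, -92.8, 857.2]
tcp_rot: [2.683, 0.006, 0.251]
contact_force: [0.4, 0.6, 0.7]
opening: 1.002
grasp_force: 0.0
```

```bash
python3 s.py
python3 - <<'E'
from h import *
p=r.sense()['eef_pos']
print(tf(np.array([500,-60,650])-p))
E
```

```text
[ 0.178 -0.157  0.94  -0.596  2.235  1.093] [2.683 0.006 0.251] [331.761 -92.797 857.221] 16.6 [0.373 0.624 0.706] 1.0016192375094868 0.0
[17.23 -8.24 18.94]
```

>>> play_rows(steps=[{"delta_pos":[2.2,-1.0,2.4],"yaw":-0.145,"jaw":100},{"delta_pos":[4.3,-2.1,4.7],"yaw":-0.29,"jaw":100},{"delta_pos":[6.5,-3.1,7.1],"yaw":-0.435,"jaw":100},{"delta_pos":[8.6,-4.1,9.5],"yaw":-0.58,"jaw":100},{"delta_pos":[10.8,-5.2,11.8],"yaw":-0.725,"jaw":100},{"delta_pos":[12.9,-6.2,14.2],"yaw":-0.87,"jaw":100},{"delta_pos":[15,-7.2,16.6],"yaw":-1.015,"jaw":100},{"delta_pos":[17.2,-8.2,18.9],"yaw":-1.16,"jaw":100}])

```text
clock: 17.4
eef_pos: [499.2, -60.8, 650.4]
tcp_rot: [2.956, 0.422, 1.378]
contact_force: [0.8, -0.4, -0.4]
opening: 1.0
grasp_force: 0.0
```

```bash
python3 s.py
python3 - <<'E'
from h import *
p=r.sense()['eef_pos']
print(tf(np.array([443,-57,160])-p))
E
```

```text
[ 0.182 -0.03   1.289 -0.474  1.825  0.2  ] [2.956 0.422 1.378] [499.176 -60.807 650.37 ] 17.4 [ 0.75  -0.366 -0.424] 1.000449830193571 0.0
[ 19.43 -13.8   43.22]
```

>>> play_rows(steps=[{"delta_pos":[1.9,-1.4,4.3],"yaw":-0.1,"jaw":100},{"delta_pos":[3.9,-2.8,8.6],"yaw":-0.2,"jaw":100},{"delta_pos":[5.8,-4.1,13],"yaw":-0.3,"jaw":100},{"delta_pos":[7.8,-5.5,17.3],"yaw":-0.41,"jaw":100},{"delta_pos":[9.7,-6.9,21.6],"yaw":-0.41,"jaw":100},{"delta_pos":[11.7,-8.3,25.9],"yaw":-0.41,"jaw":100},{"delta_pos":[13.6,-9.7,30.3],"yaw":-0.41,"jaw":100},{"delta_pos":[15.5,-11,34.6],"yaw":-0.41,"jaw":100}])

```text
clock: 18.2
eef_pos: [454.4, -58.2, 257.6]
tcp_rot: [-3.136, 0.458, 1.822]
contact_force: [1.3, 0.1, -0.2]
opening: 1.003
grasp_force: 0.0
```

```bash
python3 s.py
python3 - <<'E'
from h import *
s=r.sense();p=s['eef_pos'];R=Ro.from_euler('xyz',s['tcp_rot']).as_matrix();print(R)
g=np.array([458,-115,42])+14*R[:,2]
print(g, tf(g-120*R[:,2]-p), tf(g-p))
pc,d=grab('top','t1.png'); pc,d2=grab('scene','s1.png')
for n,dd in (('top',d),('scene',d2)):
  for c in vision.cut_out(n,'ferrule')[:1]:
    P=cloud(n,dd,c['region']);Q=P[(P[:,2]>48)];print(n,c['conf'],len(Q),np.median(Q,0),Q.min(0),Q.max(0))
  print(n,[at_z(n,c['uv'],36) for c in vision.landmark_of(n,'ferrule_mid')[:1]])
E
```

```text
[ 0.206  0.05   2.042 -0.521  1.095  0.209] [-3.136  0.458  1.822] [454.386 -58.232 257.561] 18.2 [ 1.303  0.063 -0.227] 1.0032036283470358 0.0
[[-0.22327327  0.9691339   0.10453963]
 [ 0.86858868  0.24648054 -0.42988493]
 [-0.44238304 -0.00517987 -0.89681125]]
[ 459.46355488 -121.01838897   29.44464252] [ 4.52 -0.94 11.21] [ 4.52 -0.94 23.21]
top 0.82 111 [ 458.14624495 -115.62863066   54.62563474] [ 437.80794633 -133.37005675   49.28038407] [475.6459205  -98.25271145  62.74733472]
top [array([ 466.14656523, -123.34186197,   36.        ])]
scene 0.78 92 [ 455.35462794 -108.77214366   54.18545385] [ 438.51573923 -128.81588982   48.27029961] [473.78335594 -95.28496889  57.73970939]
scene [array([ 460.17956544, -122.93470624,   36.        ])]
```

>>> play_rows(steps=[{"delta_pos":[2.5,-0.5,3.5],"yaw":0,"jaw":100},{"delta_pos":[4.5,-0.9,7.5],"yaw":0,"jaw":100},{"delta_pos":[4.5,-0.9,12],"yaw":0,"jaw":100},{"delta_pos":[4.5,-0.9,16],"yaw":0,"jaw":100},{"delta_pos":[4.5,-0.9,20],"yaw":0,"jaw":100},{"delta_pos":[4.5,-0.9,22.5],"yaw":0,"jaw":100},{"delta_pos":[4.5,-0.9,23.2],"yaw":0,"jaw":100},{"delta_pos":[4.5,-0.9,23.2],"yaw":0,"jaw":60}])

```text
clock: 19.3
eef_pos: [463.3, -119.3, 32.7]
tcp_rot: [-3.138, 0.461, 1.826]
contact_force: [-0.6, 0.4, 0.8]
opening: 0.858
grasp_force: 0.0
```

>>> play_rows(steps=[{"delta_pos":[0,0,0],"yaw":0,"jaw":50},{"delta_pos":[0,0,0],"yaw":0,"jaw":40},{"delta_pos":[0,0,0],"yaw":0,"jaw":30},{"delta_pos":[0,0,0],"yaw":0,"jaw":30},{"delta_pos":[0,0,0],"yaw":0,"jaw":30},{"delta_pos":[0,0,0],"yaw":0,"jaw":30},{"delta_pos":[0,0,0],"yaw":0,"jaw":30},{"delta_pos":[0,0,0],"yaw":0,"jaw":30}], grip_force=20)

```text
clock: 20.1
eef_pos: [462.8, -118.4, 33.4]
tcp_rot: [-3.139, 0.461, 1.828]
contact_force: [-0.4, 2.5, 9.5]
opening: 0.441
grasp_force: 19.6
```

```bash
python3 s.py
python3 - <<'E'
from h import *
p,d=grab('top');q,d=grab('scene')
u=proj('scene',(460,-120,60)).astype(int)
def crop(im,c,w): 
    x,y=c; return cv2.resize(im[max(0,y-w):y+w,max(0,x-w):x+w,::-1],(400,400),interpolation=cv2.INTER_CUBIC)
v=proj('top',(460,-120,60)).astype(int)
cv2.imwrite('pics/g1.png',np.hstack([crop(q,u,50),crop(p,v,50)]))
E
```

```text
[ 0.065  0.451  2.206 -0.903  0.59   0.6  ] [-3.139  0.461  1.828] [ 462.839 -118.369   33.448] 20.1 [-0.351  2.533  9.465] 0.44087275746174126 19.635853964136913
```

View pics/g1.png

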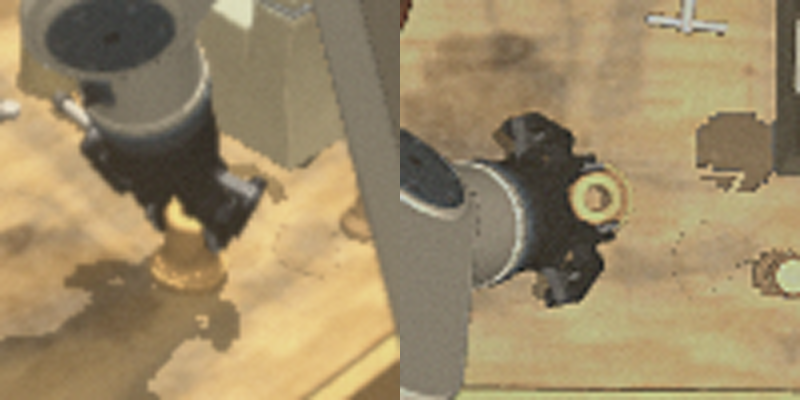

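>>> play_rows(steps=[{"delta_pos":[-0.91,0,-0.04],"yaw":0,"jaw":30},{"delta_pos":[-1.83,0,0.09],"yaw":0,"jaw":30},{"delta_pos":[-2.7,0,0.37],"yaw":0,"jaw":30},{"delta_pos":[-3.52,0,0.81],"yaw":0,"jaw":30},{"delta_pos":[-4.25,0,1.37],"yaw":0,"jaw":30},{"delta_pos":[-4.86,0,2.04],"yaw":0,"jaw":30},{"delta_pos":[-5.34,0,2.82],"yaw":0,"jaw":30},{"delta_pos":[-5.63,0,3.5],"yaw":0,"jaw":30}])

```text
clock: 21.0
eef_pos: [478.6, -183.1, 26.4]
tcp_rot: [-3.137, 0.461, 1.827]
contact_force: [-11.3, 21.8, 42.2]
opening: 0.439
grasp_force: 33.2
```

```bash
cat > crop.py <<'E'
from h import *
import sys
c=np.array(eval(sys.argv[1]),float);w=int(sys.argv[2]);out=sys.argv[3]
ims=[]
for n in ('scene','top'):
    p,d=grab(n);x,y=proj(n,c).astype(int)
    ims.append(cv2.resize(p[max(0,y-w):y+w,max(0,x-w):x+w,::-1],(400,400),interpolation=cv2.INTER_CUBIC))
cv2.imwrite('pics/'+out,np.hstack(ims))
E
python3 s.py; python3 crop.py "(478,-175,50)" 45 g2.png
```

```text
[-0.083  0.482  2.173 -0.963  0.538  0.517] [-3.137  0.461  1.827] [ 478.629 -183.127   26.365] 21.0 [-11.336  21.822  42.182] 0.4393707441094183 33.195768690202385
```

View pics/g2.png

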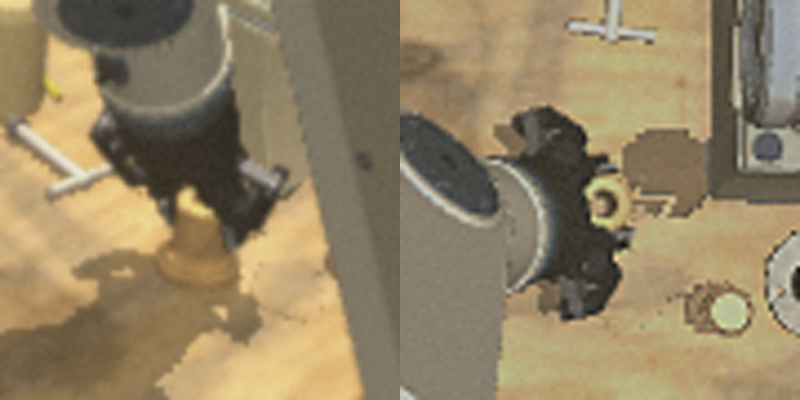

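The ferrule slid upright along the bench instead of tipping: scene crop (200,240), with the top crop's hole at (603,200). I'll lift it and turn half a revolution about the tilted tool axis, so it leans far enough to be pivoted against the bench.

>>> play_rows(steps=[{"delta_pos":[-1.2,0,-2.4],"yaw":0,"jaw":30},{"delta_pos":[-2.2,0,-4.5],"yaw":-0.15,"jaw":30},{"delta_pos":[-2.2,0,-4.5],"yaw":-0.3,"jaw":30},{"delta_pos":[-2.2,0,-4.5],"yaw":-0.45,"jaw":30},{"delta_pos":[-2.2,0,-4.5],"yaw":-0.6,"jaw":30},{"delta_pos":[-2.2,0,-4.5],"yaw":-0.75,"jaw":30},{"delta_pos":[-2.2,0,-4.5],"yaw":-0.9,"jaw":30},{"delta_pos":[-2.2,0,-4.5],"yaw":-1.05,"jaw":30}])

```text
clock: 21.9
eef_pos: [478.3, -182.8, 75.0]
tcp_rot: [-2.733, 0.216, 2.924]
contact_force: [-0.2, -0.7, -0.9]
opening: 0.439
grasp_force: 28.8
```

>>> play_rows(steps=[{"delta_pos":[0,0,0],"yaw":-0.15,"jaw":30},{"delta_pos":[0,0,0],"yaw":-0.3,"jaw":30},{"delta_pos":[0,0,0],"yaw":-0.45,"jaw":30},{"delta_pos":[0,0,0],"yaw":-0.6,"jaw":30},{"delta_pos":[0,0,0],"yaw":-0.75,"jaw":30},{"delta_pos":[0,0,0],"yaw":-0.9,"jaw":30},{"delta_pos":[0,0,0],"yaw":-1.05,"jaw":30},{"delta_pos":[0,0,0],"yaw":-1.19,"jaw":30}])

```text
clock: 22.7
eef_pos: [478.3, -182.8, 75.0]
tcp_rot: [-2.776, -0.284, -2.267]
contact_force: [0.2, 0.7, -0.4]
opening: 0.445
grasp_force: 28.8
```

>>> play_rows(steps=[{"delta_pos":[0,0,0],"yaw":-0.15,"jaw":30},{"delta_pos":[0,0,0],"yaw":-0.3,"jaw":30},{"delta_pos":[0,0,0],"yaw":-0.45,"jaw":30},{"delta_pos":[0,0,0],"yaw":-0.6,"jaw":30},{"delta_pos":[0,0,0],"yaw":-0.75,"jaw":30},{"delta_pos":[0,0,0],"yaw":-0.9,"jaw":30},{"delta_pos":[0,0,0],"yaw":-0.9,"jaw":30},{"delta_pos":[0,0,0],"yaw":-0.9,"jaw":30}])

```text
clock: 23.5
eef_pos: [478.4, -182.6, 75.2]
tcp_rot: [3.14, -0.459, -1.324]
contact_force: [-0.1, -0.3, -1.3]
opening: 0.439
grasp_force: 28.8
```

```bash
python3 s.py; python3 crop.py "(478,-178,80)" 45 g3.png
```

```text
[-0.083  0.378  2.157 -0.818  0.614 -2.788] [ 3.14  -0.459 -1.324] [ 478.431 -182.602   75.237] 23.5 [-0.053 -0.316 -1.303] 0.4392409929138916 28.796783031430095
```

View pics/g3.png

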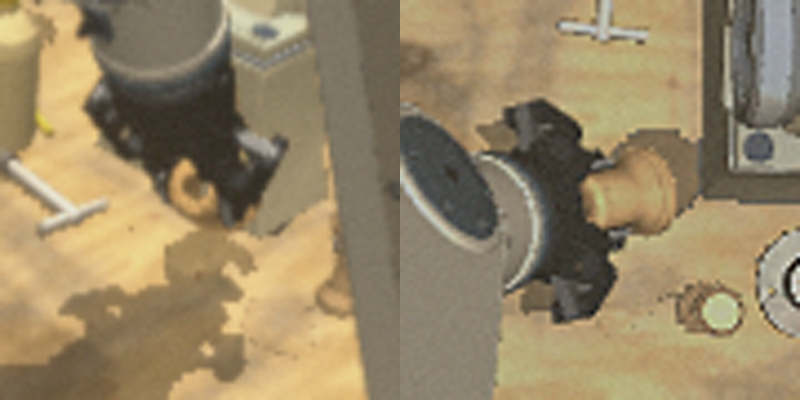

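>>> play_rows(steps=[{"delta_pos":[-0.8,0,1.6],"yaw":0,"jaw":30},{"delta_pos":[-1.55,0,3.14],"yaw":0,"jaw":30},{"delta_pos":[-2.4,0,3.34],"yaw":0,"jaw":30},{"delta_pos":[-2.9,0,3.38],"yaw":0,"jaw":30},{"delta_pos":[-3.32,0,3.42],"yaw":0,"jaw":30},{"delta_pos":[-4.2,0,3.67],"yaw":0,"jaw":30},{"delta_pos":[-4.65,0,3.9],"yaw":0,"jaw":30},{"delta_pos":[-5.03,0,4.07],"yaw":0,"jaw":30}])

```text
clock: 24.4
eef_pos: [472.9, -155.9, 18.3]
tcp_rot: [-3.142, -0.461, -1.321]
contact_force: [-4.9, 9.3, 21.0]
opening: 0.443
grasp_force: 30.5
```

```bash
python3 s.py; python3 crop.py "(470,-160,30)" 45 g4.png
```

```text
[-0.022  0.493  2.19  -0.978  0.543 -2.54 ] [-3.142 -0.461 -1.321] [ 472.852 -155.867   18.29 ] 24.4 [-4.906  9.28  21.003] 0.44283129287864187 30.455483994155657
```

View pics/g4.png

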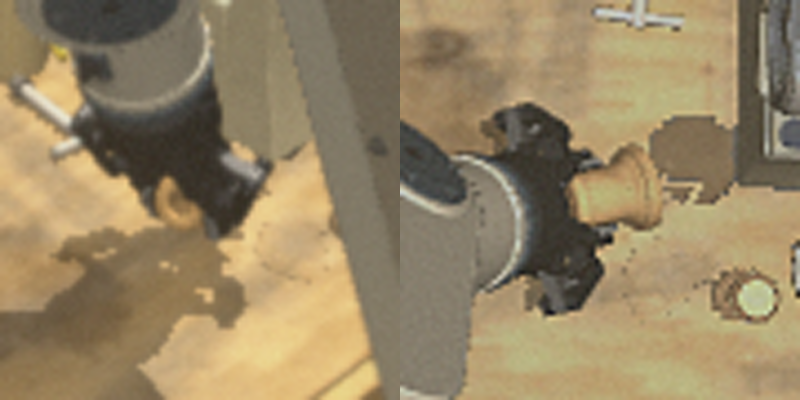

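>>> play_rows(steps=[{"delta_pos":[1.2,0,-2.4],"yaw":0,"jaw":30},{"delta_pos":[2.2,0,-4.5],"yaw":0.15,"jaw":30},{"delta_pos":[2.2,0,-4.5],"yaw":0.3,"jaw":30},{"delta_pos":[2.2,0,-4.5],"yaw":0.45,"jaw":30},{"delta_pos":[2.2,0,-4.5],"yaw":0.6,"jaw":30},{"delta_pos":[2.2,0,-4.5],"yaw":0.75,"jaw":30},{"delta_pos":[2.2,0,-4.5],"yaw":0.9,"jaw":30},{"delta_pos":[2.2,0,-4.5],"yaw":1.05,"jaw":30}])

```text
clock: 25.3
eef_pos: [472.1, -155.8, 67.4]
tcp_rot: [-2.735, -0.221, -2.423]
contact_force: [0.5, -1.0, -1.4]
opening: 0.441
grasp_force: 28.2
```

>>> play_rows(steps=[{"delta_pos":[0,0,0],"yaw":0.15,"jaw":30},{"delta_pos":[0,0,0],"yaw":0.3,"jaw":30},{"delta_pos":[0,0,0],"yaw":0.45,"jaw":30},{"delta_pos":[0,0,0],"yaw":0.6,"jaw":30},{"delta_pos":[0,0,0],"yaw":0.75,"jaw":30},{"delta_pos":[0,0,0],"yaw":0.9,"jaw":30},{"delta_pos":[0,0,0],"yaw":1.05,"jaw":30},{"delta_pos":[0,0,0],"yaw":1.19,"jaw":30}])

```text
clock: 26.1
eef_pos: [472.1, -155.8, 67.4]
tcp_rot: [-2.772, 0.28, 2.769]
contact_force: [0.2, 0.1, -0.6]
opening: 0.441
grasp_force: 28.2
```

>>> play_rows(steps=[{"delta_pos":[0,0,0],"yaw":0.15,"jaw":30},{"delta_pos":[0,0,0],"yaw":0.3,"jaw":30},{"delta_pos":[0,0,0],"yaw":0.45,"jaw":30},{"delta_pos":[0,0,0],"yaw":0.6,"jaw":30},{"delta_pos":[0,0,0],"yaw":0.75,"jaw":30},{"delta_pos":[0,0,0],"yaw":0.86,"jaw":30},{"delta_pos":[0,0,0],"yaw":0.86,"jaw":30},{"delta_pos":[0,0,0],"yaw":0.86,"jaw":30}])

```text
clock: 26.9
eef_pos: [472.0, -155.8, 67.2]
tcp_rot: [-3.117, 0.459, 1.872]
contact_force: [0.5, -0.6, -1.1]
opening: 0.44
grasp_force: 28.2
```

```bash
python3 s.py; python3 crop.py "(470,-160,75)" 45 g5.png
cat > ax.py <<'E'
from h import *
np.set_printoptions(precision=2,suppress=True)
# ferrule axis from coloured depth points near the TCP
s=r.sense();p0=s['eef_pos'];R=Ro.from_euler('xyz',s['tcp_rot']).as_matrix()
def pts():
    A=[]
    for n in ('scene','top'):
        p,d=grab(n)
        c=vision.cut_out(n,'ferrule')
        for k in c[:1]:
            P=cloud(n,d,k['region']);P=P[np.linalg.norm(P-(p0-14*R[:,2]),axis=1)<55]
            print(n,round(k['conf'],2),len(P)); 
            if len(P): A.append(P)
            # in-plane coords: a=-tool-horizontal dir, z
    return A
a=np.array([R[0,2],R[1,2],0]);a/=np.linalg.norm(a);b=np.cross([0,0,1],a)
if __name__=='__main__':
    P=np.vstack(pts());q=P-(p0-14*R[:,2])
    from scipy.optimize import least_squares
    prof_h=np.array([-5,0,10,20,56,61]);prof_r=np.array([29,29,29,19,19,19])
    def res(x,q=q):
        th,c=x[0],x[1:4]; ax=np.array(np.sin(th)*a+np.cos(th)*np.array([0,0,1])); v=q-c[0]*a-c[1]*b-c[2]*np.array([0,0,1])
        h=v@ax+36; rad=np.linalg.norm(v-np.outer(v@ax,ax),axis=1)
        e=np.where(h<0,np.hypot(h,np.maximum(rad-29,0)),np.where(h>56,np.hypot(h-56,np.maximum(rad-19,0)),np.minimum(rad-np.interp(h,prof_h,prof_r),3)))
        return e
    best=min((least_squares(res,[t,0,0,0],loss='soft_l1',f_scale=2) for t in np.arange(-2,2.1,.4)),key=lambda f:f.cost)
    x=best.x;print('axis angle from up towards +a (deg)',np.degrees(x[0]),'mid a,b,z off',x[1:],'cost',best.cost/len(q))
    print('mid world',p0-14*R[:,2]+x[1]*a+x[2]*b+x[3]*np.array([0,0,1]), 'a',a)
E
python3 ax.py
```

```text
[-0.023  0.386  2.177 -0.83   0.618  0.381] [-3.117  0.459  1.872] [ 472.028 -155.841   67.209] 26.9 [ 0.494 -0.57  -1.081] 0.4402553437990389 28.23053919666563
scene 0.73 297
top 0.61 91
axis angle from up towards +a (deg) 13.400009832725686 mid a,b,z off [-9.75  0.74  0.77] cost 2.8165813359914917
mid world [ 468.79 -140.21   80.41] a [ 0.24 -0.97  0.  ]
```

View pics/g5.png

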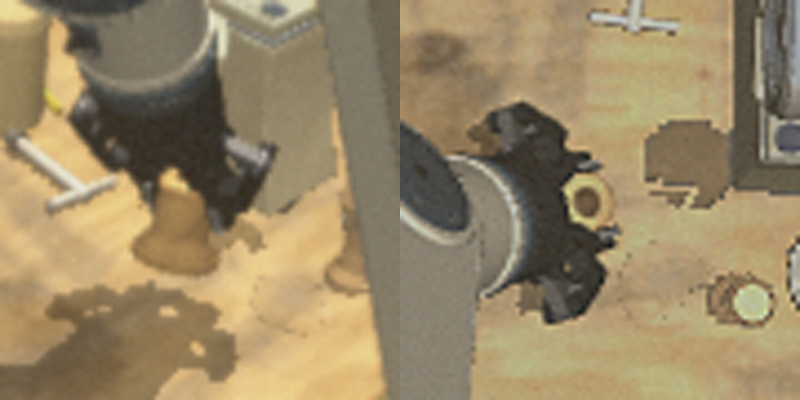

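>>> play_rows(steps=[{"delta_pos":[0,0,0],"yaw":-0.15,"jaw":30},{"delta_pos":[0,0,0],"yaw":-0.3,"jaw":30},{"delta_pos":[0,0,0],"yaw":-0.45,"jaw":30},{"delta_pos":[0,0,0],"yaw":-0.6,"jaw":30},{"delta_pos":[0,0,0],"yaw":-0.75,"jaw":30},{"delta_pos":[0,0,0],"yaw":-0.9,"jaw":30},{"delta_pos":[0,0,0],"yaw":-1.05,"jaw":30},{"delta_pos":[0,0,0],"yaw":-1.2,"jaw":30}])

```text
clock: 28.0
eef_pos: [471.8, -155.9, 66.9]
tcp_rot: [-2.702, 0.138, 3.101]
contact_force: [-0.6, -0.0, -0.8]
opening: 0.444
grasp_force: 28.2
```

>>> play_rows(steps=[{"delta_pos":[0,0,0],"yaw":-0.15,"jaw":30},{"delta_pos":[0,0,0],"yaw":-0.3,"jaw":30},{"delta_pos":[0,0,0],"yaw":-0.45,"jaw":30},{"delta_pos":[0,0,0],"yaw":-0.6,"jaw":30},{"delta_pos":[0,0,0],"yaw":-0.75,"jaw":30},{"delta_pos":[0,0,0],"yaw":-0.9,"jaw":30},{"delta_pos":[0,0,0],"yaw":-1.05,"jaw":30},{"delta_pos":[0,0,0],"yaw":-1.2,"jaw":30}])

```text
clock: 28.8
eef_pos: [471.8, -155.9, 66.9]
tcp_rot: [-2.837, -0.35, -2.067]
contact_force: [-0.3, -0.2, -0.0]
opening: 0.442
grasp_force: 28.2
```

>>> play_rows(steps=[{"delta_pos":[-0.4,0,0.8],"yaw":-0.15,"jaw":30},{"delta_pos":[-0.7,0,1.4],"yaw":-0.3,"jaw":30},{"delta_pos":[-0.9,0,1.8],"yaw":-0.45,"jaw":30},{"delta_pos":[-0.9,0,1.8],"yaw":-0.6,"jaw":30},{"delta_pos":[-0.9,0,1.8],"yaw":-0.7,"jaw":30},{"delta_pos":[-0.9,0,1.8],"yaw":-0.74,"jaw":30},{"delta_pos":[-0.9,0,1.8],"yaw":-0.74,"jaw":30},{"delta_pos":[-0.9,0,1.8],"yaw":-0.74,"jaw":30}])

```text
clock: 29.6
eef_pos: [477.8, -156.2, 47.7]
tcp_rot: [3.119, -0.459, -1.276]
contact_force: [0.9, 0.5, -1.5]
opening: 0.441
grasp_force: 28.2
```

```bash
python3 s.py; python3 ax.py
```

```text
[-0.023  0.434  2.171 -0.875  0.591 -2.702] [ 3.119 -0.459 -1.276] [ 477.785 -156.23    47.662] 29.6 [ 0.887  0.521 -1.478] 0.44092705960309153 28.237603574234527
scene 0.55 87
top 0.56 311
axis angle from up towards +a (deg) 55.44017360806086 mid a,b,z off [30.52  0.8  -1.07] cost 3.3867701911878276
mid world [ 484.46 -179.63   59.14] a [ 0.24 -0.97  0.  ]
```

```bash
sed -i "s/        return e$/        return np.concatenate([e,np.sqrt(len(q))*np.array(c)*.15])/; s/cost',best.cost\/len(q))/cost',best.cost\/len(q));np.save('q.npy',P);print([(round(float(np.degrees(g.x[0])),1),g.x[1:].round(1),round(float(g.cost\/len(q)),2)) for g in (least_squares(res,[t,0,0,0],loss='soft_l1',f_scale=2) for t in np.arange(-2,2.1,.5))])/" ax.py; python3 ax.py
```

```text
scene 0.62 123
top 0.6 310
axis angle from up towards +a (deg) 55.462402034541796 mid a,b,z off [29.59 -1.1  -1.21] cost 3.73409391792066
[(-81.8, array([ 2.3, -0.1, -2.2]), 4.62), (-64.8, array([2.5, 1.3, 8.1]), 3.84), (-64.7, array([2.5, 1.3, 8.2]), 3.84), (-47.4, array([-0.3, -0.8,  6.3]), 4.35), (0.3, array([ 0., -0.,  0.]), 9.31), (8.9, array([0.2, 0. , 0.3]), 10.34), (16.8, array([12.3, -1.4, 13.6]), 5.79), (112.7, array([4.3, 0.1, 9.8]), 8.83), (113.1, array([ 4.2,  0. , 10.5]), 8.82)]
mid world [ 482.43 -179.18   59.05] a [ 0.24 -0.97  0.  ]
```

>>> play_rows(steps=[{"delta_pos":[-0.8,0,1.6],"yaw":0,"jaw":30},{"delta_pos":[-1.4,0,1.9],"yaw":0,"jaw":30},{"delta_pos":[-2.1,0,2.2],"yaw":0,"jaw":30},{"delta_pos":[-2.8,0,2.45],"yaw":0,"jaw":30},{"delta_pos":[-3.2,0,2.7],"yaw":0,"jaw":30},{"delta_pos":[-3.4,0,2.75],"yaw":0,"jaw":30},{"delta_pos":[-1.4,0,-1.2],"yaw":0,"jaw":30},{"delta_pos":[-1.4,0,-1.2],"yaw":0.15,"jaw":30}])

```text
clock: 30.8
eef_pos: [474.7, -138.4, 54.8]
tcp_rot: [-3.092, -0.457, -1.43]
contact_force: [1.5, 0.7, -1.1]
opening: 0.441
grasp_force: 27.2
```

>>> play_rows(steps=[{"delta_pos":[0,0,0],"yaw":0.15,"jaw":30},{"delta_pos":[0,0,0],"yaw":0.3,"jaw":30},{"delta_pos":[0,0,0],"yaw":0.45,"jaw":30},{"delta_pos":[0,0,0],"yaw":0.6,"jaw":30},{"delta_pos":[0,0,0],"yaw":0.75,"jaw":30},{"delta_pos":[0,0,0],"yaw":0.9,"jaw":30},{"delta_pos":[0,0,0],"yaw":1.05,"jaw":30},{"delta_pos":[0,0,0],"yaw":1.2,"jaw":30}])

```text
clock: 31.6
eef_pos: [472.9, -138.6, 52.2]
tcp_rot: [-2.696, -0.114, -2.662]
contact_force: [-0.1, -0.9, -1.5]
opening: 0.443
grasp_force: 27.2
```

>>> play_rows(steps=[{"delta_pos":[0,0,0],"yaw":0.15,"jaw":30},{"delta_pos":[0,0,0],"yaw":0.3,"jaw":30},{"delta_pos":[0,0,0],"yaw":0.45,"jaw":30},{"delta_pos":[0,0,0],"yaw":0.6,"jaw":30},{"delta_pos":[0,0,0],"yaw":0.75,"jaw":30},{"delta_pos":[0,0,0],"yaw":0.9,"jaw":30},{"delta_pos":[0,0,0],"yaw":1.05,"jaw":30},{"delta_pos":[0,0,0],"yaw":1.2,"jaw":30}])

```text
clock: 32.4
eef_pos: [472.9, -138.6, 52.1]
tcp_rot: [-2.858, 0.366, 2.5]
contact_force: [-0.7, 0.2, -0.5]
opening: 0.442
grasp_force: 27.2
```

```bash
python3 s.py; python3 ax.py
```

```text
[ 0.017  0.419  2.181 -0.854  0.609 -0.131] [-2.858  0.366  2.5  ] [ 472.87  -138.551   52.137] 32.4 [-0.667  0.176 -0.453] 0.44211509870888394 27.16608761956934
scene 0.85 294
top 0.61 68
axis angle from up towards +a (deg) 38.509177814232906 mid a,b,z off [ -1.78 -13.07  -1.57] cost 3.3020146878366687
[(-107.4, array([-22.3, -18.3, -16.3]), 3.76), (-67.9, array([-27.4,   7.8, -11.5]), 4.3), (-69.0, array([-27.1,   7.9, -12.1]), 4.36), (13.1, array([-9.2, -2.6,  5.2]), 3.65), (3.0, array([-3.6, -3.5,  4.9]), 4.03), (36.1, array([ -2.2, -12.3,  -0.5]), 3.33), (38.8, array([ -2.1, -13.4,  -1.3]), 3.3), (36.8, array([ -1.9, -12.4,  -0.7]), 3.34), (105.2, array([-11.1,  20.4,  -6.6]), 3.51)]
mid world [ 458.25 -133.98   63.12] a [ 0.24 -0.97  0.  ]
```

>>> play_rows(steps=[{"delta_pos":[0,0,0.3],"yaw":0.15,"jaw":30},{"delta_pos":[0,0,0.6],"yaw":0.3,"jaw":30},{"delta_pos":[0,0,1],"yaw":0.45,"jaw":30},{"delta_pos":[0,0,1],"yaw":0.6,"jaw":30},{"delta_pos":[0,0,1],"yaw":0.73,"jaw":30},{"delta_pos":[0,0,1],"yaw":0.73,"jaw":30},{"delta_pos":[0,0,1],"yaw":0.73,"jaw":30},{"delta_pos":[0,0,1],"yaw":0.73,"jaw":30}])

```text
clock: 33.4
eef_pos: [474.0, -143.3, 43.3]
tcp_rot: [3.098, 0.458, 1.717]
contact_force: [0.1, 0.2, -0.7]
opening: 0.439
grasp_force: 27.2
```

>>> play_rows(steps=[{"delta_pos":[-0.23,0,0.45],"yaw":0,"jaw":30},{"delta_pos":[-0.53,0,1.05],"yaw":0,"jaw":30},{"delta_pos":[-0.85,0,1.4],"yaw":0,"jaw":30},{"delta_pos":[-1.17,0,1.8],"yaw":0,"jaw":30},{"delta_pos":[-1.64,0,2.7],"yaw":0,"jaw":30},{"delta_pos":[-1.9,0,3.5],"yaw":0,"jaw":30},{"delta_pos":[-2.0,0,4.0],"yaw":0,"jaw":30},{"delta_pos":[-2.1,0,4.2],"yaw":0,"jaw":30}])

```text
clock: 34.2
eef_pos: [482.7, -182.7, 16.9]
tcp_rot: [3.095, 0.462, 1.712]
contact_force: [-0.1, -3.8, 25.8]
opening: 0.442
grasp_force: 31.6
```

```bash
python3 s.py; python3 ax.py; python3 crop.py "(470,-170,40)" 45 g6.png
```

```text
[-0.079  0.507  2.167 -0.994  0.531  0.658] [3.095 0.462 1.712] [ 482.695 -182.686   16.946] 34.2 [-0.079 -3.782 25.789] 0.44212051656579443 31.6050957521486
scene 0.65 193
top 0.66 93
axis angle from up towards +a (deg) 84.18770797861022 mid a,b,z off [-11.21   2.52  -4.33] cost 3.3779181255866115
[(-105.6, array([-0.,  0., -0.]), 17.7), (-169.8, array([-0.3,  0. , -0.1]), 11.39), (-25.1, array([-0.7, -0. ,  0.5]), 17.34), (-28.7, array([-0., -0.,  0.]), 18.71), (-0.2, array([-0.,  0.,  0.]), 12.07), (26.6, array([ 0., -0.,  0.]), 9.09), (85.8, array([-10.6,   2.1,  -4.6]), 3.39), (85.0, array([-11. ,   2.3,  -4.6]), 3.38), (85.2, array([-11.7,   3. ,  -4.4]), 3.44)]
mid world [ 480.89 -165.11   25.13] a [ 0.24 -0.97  0.  ]
```

View pics/g6.png

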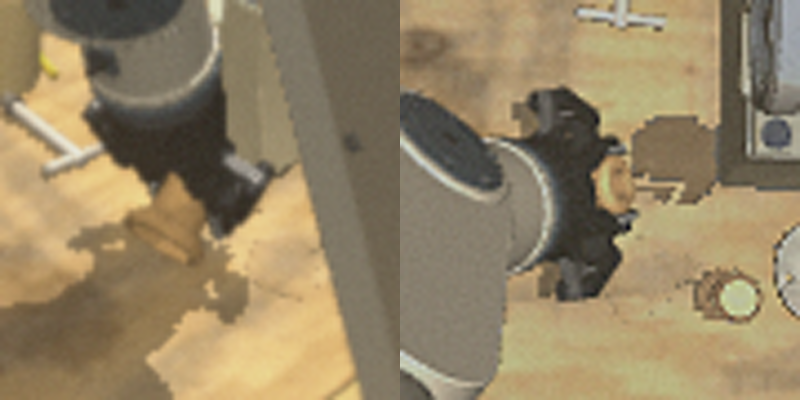

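Run:
```python
from h import *
np.set_printoptions(precision=1,suppress=True)
p,d=grab('top')
for u in ((200,70),(200,115),(240,115),(160,115),(245,60),(215,128),(235,128)): print(u,at_d('top',u,d[u[1],u[0]]))
D=np.array([179,91,212.])
print(tf((0,0,60)),tf(D),tf(D,yaw=-.07))
# lamp re-fit
c=vision.cut_out('top','lamp')[0];P=cloud('top',d,c['region']);s=P[P[:,2]>60];
print('stem pts',s[np.argsort(s[:,2])][::6])
```

```text
(200, 70) [876.4  44.5 223.5]
(200, 115) [766.   45.7 184.4]
(240, 115) [795.9 -58.8  86.1]
(160, 115) [780.4 164.8 130.6]
(245, 60) [905.3 -73.2 224. ]
(215, 128) [748.8  10.5 114.8]
(235, 128) [748.1 -46.3 120.6]
[-2.7  0.2 -5.4] [ -3.6  20.  -21. ] [ -5.   19.7 -21. ]
stem pts [[624.4  88.1  60.7]
 [621.3  88.1  80.9]
 [616.1  91.5  96.1]
 [619.   88.9 115.1]
 [616.8  89.5 129.6]
 [619.4  95.1 147.9]
 [625.8  90.7 159.7]
 [624.7  87.  166.3]
 [618.4  77.9 172.4]
 [620.5  77.4 176.3]
 [627.6  79.4 182.3]
 [624.7  73.8 184. ]
 [621.7  65.4 186.6]
 [631.5  67.7 191.2]
 [633.8  64.8 193.5]
 [630.8  61.7 196. ]
 [630.3  58.7 198.8]
 [627.2  58.3 201.6]
 [624.6  45.1 202.3]
 [632.1  47.7 204.4]
 [629.2  44.8 206. ]
 [636.8  44.8 207.5]
 [639.3  39.5 208.9]
 [631.2  39.2 210.1]
 [631.   33.8 211.6]
 [628.3  31.1 212.4]
 [644.   15.9 213.2]
 [641.2  23.5 214. ]
 [633.3  15.5 214.7]
 [643.6  10.5 215.8]
 [633.1  10.2 216.5]
 [632.8  20.4 217. ]
 [638.   15.4 217.5]
 [637.8  20.4 218.3]
 [643.3  -5.2 218.8]
 [632.5  12.5 219.7]
 [640.   12.5 221.3]
 [639.9  -8.2 223.2]
 [639.5  -3.2 224.7]]
```

>>> play_rows(steps=[{"delta_pos":[-2.2,0.2,-4.4],"yaw":0,"jaw":30},{"delta_pos":[-3.5,2.5,-8.5],"yaw":-0.03,"jaw":30},{"delta_pos":[-4,6,-11.5],"yaw":-0.07,"jaw":30},{"delta_pos":[-4.3,9.5,-14.5],"yaw":-0.07,"jaw":30},{"delta_pos":[-4.6,13,-17],"yaw":-0.07,"jaw":30},{"delta_pos":[-4.9,16.5,-19.5],"yaw":-0.07,"jaw":30},{"delta_pos":[-5,19,-20.8],"yaw":-0.07,"jaw":30},{"delta_pos":[-5,19.7,-21],"yaw":-0.07,"jaw":30}])

```text
clock: 35.4
eef_pos: [662.4, -102.0, 235.1]
tcp_rot: [3.126, 0.46, 1.79]
contact_force: [0.2, 0.1, -0.1]
opening: 0.442
grasp_force: 29.9
```

```bash
cat > lamp.py <<'E'
from h import *
from scipy.optimize import least_squares
np.set_printoptions(precision=1,suppress=True)
t=np.radians(np.arange(0,75.1,3))
cl=np.vstack([[[0,z] for z in range(40,114,6)],np.c_[100-100*np.cos(t),114+100*np.sin(t)],[[74.1+.966*k,210.6+.259*k] for k in range(3,24,4)]])
def fit(P):
    def e(x,P=P):
        ca,sa=np.cos(x[2]),np.sin(x[2]);v=P-[x[0],x[1],0];X=v[:,0]*ca+v[:,1]*sa;Y=-v[:,0]*sa+v[:,1]*ca
        d=np.min(np.hypot(X[:,None]-cl[:,0],P[:,2,None]-cl[:,1]),axis=1);return np.hypot(d,Y)-7
    return least_squares(e,[623,95,np.radians(-77)],loss='soft_l1',f_scale=2)
if __name__=='__main__':
    for n in ('top','scene'):
        p,d=grab(n);m=vision.cut_out(n,'lamp')[0]['region'];P=cloud(n,d,m)
        P=P[(P[:,2]>50)&(P[:,2]<216)&(np.hypot(P[:,0]-628,P[:,1]-50)<75)]
        f=fit(P);print(n,len(P),f.x[:2],np.degrees(f.x[2]),f.cost/len(P))
    for n in('top','scene'): print([at_z(n,c['uv'],220) for c in vision.landmark_of(n,'stem_end')[:1]])
E
python3 s.py; python3 ax.py; python3 lamp.py; python3 crop.py "(648,-30,225)" 45 g7.png
```

```text
[ 0.07   0.385  1.662 -0.523  1.067  0.098] [3.126 0.46  1.79 ] [ 662.409 -101.966  235.141] 35.4 [ 0.159  0.063 -0.056] 0.4419851088224894 29.8551783291623
scene 0.81 238
top 0.61 119
axis angle from up towards +a (deg) 85.49901196414787 mid a,b,z off [-11.77   1.68  -4.17] cost 3.2375542688351477
[(-16.1, array([-1. ,  0.1,  0.1]), 14.07), (-152.0, array([-0.9,  0. , -0.2]), 11.24), (-26.4, array([-11.7,  -0.8,   9.2]), 4.4), (-29.0, array([-0., -0.,  0.]), 16.45), (-4.6, array([-1.1,  0. ,  1.6]), 9.7), (19.5, array([ 0., -0.,  0.]), 8.67), (85.3, array([-11.7,   1.7,  -4.3]), 3.24), (85.5, array([-11.8,   1.7,  -4.2]), 3.24), (84.5, array([-11.9,   1.7,  -3.8]), 3.25)]
mid world [659.51 -84.13 243.51] a [ 0.25 -0.97  0.  ]
top 0 [623.  95.] -77.0 nan
scene 361 [621.9  95.2] -78.5140795733206 0.7296683332693807
[]
[array([634.7, -12. , 220. ])]lamp.py:15: RuntimeWarning: invalid value encountered in scalar divide
  f=fit(P);print(n,len(P),f.x[:2],np.degrees(f.x[2]),f.cost/len(P))
```

View pics/g7.png

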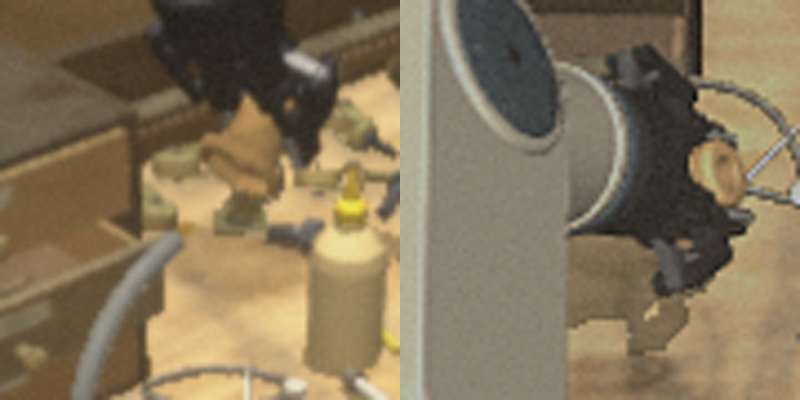

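Run:
```python
from lamp import *
P=np.array([float(v) for v in "624.4 88.1 60.7 621.3 88.1 80.9 616.1 91.5 96.1 619 88.9 115.1 616.8 89.5 129.6 619.4 95.1 147.9 625.8 90.7 159.7 624.7 87 166.3 618.4 77.9 172.4 620.5 77.4 176.3 627.6 79.4 182.3 624.7 73.8 184 621.7 65.4 186.6 631.5 67.7 191.2 633.8 64.8 193.5 630.8 61.7 196 630.3 58.7 198.8 627.2 58.3 201.6 624.6 45.1 202.3 632.1 47.7 204.4 629.2 44.8 206 636.8 44.8 207.5 639.3 39.5 208.9 631.2 39.2 210.1 631 33.8 211.6 628.3 31.1 212.4 644 15.9 213.2 641.2 23.5 214 633.3 15.5 214.7 643.6 10.5 215.8 633.1 10.2 216.5 632.8 20.4 217 638 15.4 217.5 637.8 20.4 218.3".split()]).reshape(-1,3)
f=fit(P);print('top',f.x[:2],np.degrees(f.x[2]),f.cost/len(P))
L=np.array([622,95.3]);az=np.radians(-77.5);xl=np.array([np.cos(az),np.sin(az)])
W=lambda x,z:np.r_[L+x*xl,z]
print('stem_end',W(108.9,219.9))
u=proj('scene',(648,-30,225)).astype(int)
pc=lambda P:(proj('scene',P)-u+45)*400/90
print('stem_end crop px',pc(W(108.9,219.9)),'bend_top',pc(W(74.1,210.6)))
a=np.array([xl[0],xl[1],0]);mid=np.array([659.5,-84.1,243.5])
for b in (75,85):
    b=np.radians(b);ax=np.sin(b)*a+np.cos(b)*np.array([0,0,1]);print('rim',pc(mid-36*ax),'mid',pc(mid),'tip',pc(mid+20*ax))
v=mid-np.r_[L,0];print('mid in lamp x,y,z',v[:2]@xl,v[0]*-xl[1]+v[1]*xl[0],v[2])
```

```text
top [622.6  94.2] -79.31098632868897 0.4232893911298015
stem_end [645.6 -11.  219.9]
stem_end crop px [182.6 221.7] bend_top [147.4 257.9]
rim [223.9 177.8] mid [256.7 144.1] tip [274.5 125.9]
rim [222.7 169.7] mid [256.7 144.1] tip [275.1 130.3]
mid in lamp x,y,z 183.26398919999488 -2.218166473498151 243.5
```

Run:
```python
from h import *
from scipy.optimize import least_squares
np.set_printoptions(precision=1,suppress=True)
L=np.array([622.3,94.7]);az=np.radians(-78.7);xl=np.array([np.cos(az),np.sin(az)]);yl=np.array([-xl[1],xl[0]])
Q=[]
for n in('scene','scene','top'):
    p,d=grab(n);m=vision.cut_out(n,'ferrule')
    if not m: continue
    m=cv2.erode(m[0]['region'].astype(np.uint8),np.ones((2,2)))>0
    P=cloud(n,d,m);P=P[(abs(P[:,2]-240)<50)&(np.hypot(P[:,0]-660,P[:,1]+84)<60)]
    v=P[:,:2]-L;q=np.c_[v@xl,v@yl,P[:,2]];Q.append(q)
    print(n,len(q))
    for lo in range(130,215,8):
        k=q[(q[:,0]>=lo)&(q[:,0]<lo+8)]
        if len(k)>2: print(lo,len(k),'y',k[:,1].min(),k[:,1].max(),'z',np.percentile(k[:,2],[3,50,97]))
Q0=np.vstack(Q)
def e(x,q):
    ax=np.array([np.sin(x[0]),0,np.cos(x[0])]);v=q-x[1:4];t=v@ax;h=t+36;rad=np.linalg.norm(v-np.outer(t,ax),axis=1)
    # signed distance to body of revolution via polyline profile
    pr=np.array([[0,0],[0,29],[10,29],[20,19],[56,19],[56,9]],float);pp=np.c_[h,rad];D=[]
    for A,B in zip(pr[:-1],pr[1:]):
        s=np.clip(((pp-A)@(B-A))/((B-A)@(B-A)),0,1);D.append(np.linalg.norm(pp-A-s[:,None]*(B-A),axis=1))
    # recess floor
    A,B=np.array([10,0.]),np.array([10,21.5]);s=np.clip(((pp-A)@(B-A))/((B-A)@(B-A)),0,1);D.append(np.linalg.norm(pp-A-s[:,None]*(B-A),axis=1))
    return np.min(D,0)
for name,q in (('scene',np.vstack(Q[:2])),('all',Q0)):
    for b in (60,70,80,90,100):
        f=least_squares(e,[np.radians(b),183,0,243],args=(q,),loss='soft_l1',f_scale=1.5);print(name,b,np.degrees(f.x[0]),f.x[1:],f.cost/len(q))
```

```text
scene 235
130 7 y -13.714676497171743 3.0110281945790827 z [261.2 263.5 265.6]
138 37 y -26.009745947615393 17.101146997618542 z [250.2 261.  266.8]
146 33 y -33.79496576880589 20.247106856184885 z [238.7 255.1 265.5]
154 40 y -29.838578778998723 21.58998318028568 z [228.  254.1 267.3]
162 83 y -21.931974288521445 22.506491052916708 z [221.2 247.9 273.7]
170 35 y -21.489335695650247 14.468663981948753 z [220.  253.  275.9]
scene 187
130 8 y -11.290707687856875 3.5594043734137935 z [261.5 263.4 267.2]
138 32 y -28.13859620297438 8.7941881765111 z [253.1 260.9 268. ]
146 26 y -32.47509087315637 -4.512912325825831 z [243.  256.2 265. ]
154 39 y -31.453081449463532 22.209859628621313 z [230.9 252.9 267.6]
162 63 y -21.567604220024446 20.15781298435206 z [221.5 240.1 271.9]
170 19 y -19.001471300361356 13.396488422556118 z [223.7 226.1 261.2]
top 108
178 10 y -6.098594939149708 8.784368323637809 z [280.9 283.6 286.7]
186 34 y -18.045577984921046 10.724044600003577 z [270.4 281.3 286.3]
194 42 y -20.732221356706507 13.37927378791948 z [256.7 266.2 274.8]
202 22 y -16.624353248207914 9.195551101539822 z [255.8 262.2 266.7]
scene 60 127.94148750232364 [173.7  -1.2 241.4] 3.3575764805996635
scene 70 55.2458500774546 [182.4  -2.1 259. ] 1.232094412170497
scene 80 55.245915645123425 [182.4  -2.1 259. ] 1.2320944122021378
scene 90 55.24575425134364 [182.4  -2.1 259. ] 1.232094412423567
scene 100 121.03104294003332 [173.4  -1.7 241.4] 3.406532055322426
all 60 158.26974773593585 [179.7  -3.3 237.4] 4.921099178697601
all 70 54.52657750366963 [181.8  -1.9 259.2] 1.3325002829188706
all 80 54.526547529392964 [181.8  -1.9 259.2] 1.3325002828159958
all 90 54.526603133433866 [181.8  -1.9 259.2] 1.332500283069378
all 100 54.52660400852331 [181.8  -1.9 259.2] 1.332500283074468
```

```bash
cat >> h.py <<'E'
L=np.array([622.3,94.7]);_az=np.radians(-78.7);xl=np.array([np.cos(_az),np.sin(_az)]);yl=np.array([-xl[1],xl[0]])
def lt(dx,dz,dy=0): return tf(np.r_[dx*xl+dy*yl,dz])
E
python3 - <<'E'
from h import *
print(lt(-45,-28,1.5), lt(-58,-30.6,1.5), lt(-81.7,-38,1.5)); print(lt(10,0),lt(0,10))
E
```

```text
[5.27 0.25 0.52] [6.55 0.28 0.18] [ 9.    0.34 -0.21]
[-0.9  -0.03  0.44] [-0.44  0.01 -0.9 ]
```

>>> play_rows(steps=[{"delta_pos":[2,0.2,0.5],"yaw":0,"jaw":30},{"delta_pos":[4,0.25,0.6],"yaw":0,"jaw":30},{"delta_pos":[5.3,0.25,0.5],"yaw":0,"jaw":30},{"delta_pos":[5.8,0.25,0.4],"yaw":0,"jaw":30},{"delta_pos":[6.2,0.27,0.3],"yaw":0,"jaw":30},{"delta_pos":[6.5,0.28,0.2],"yaw":0,"jaw":30},{"delta_pos":[6.5,0.28,0.2],"yaw":0,"jaw":30},{"delta_pos":[6.5,0.28,0.2],"yaw":0,"jaw":30}])

```text
clock: 37.1
eef_pos: [649.6, -46.0, 203.1]
tcp_rot: [3.13, 0.46, 1.79]
contact_force: [0.7, -0.7, -1.1]
opening: 0.442
grasp_force: 29.9
```

```bash
python3 s.py
cat > fm.py <<'E'
from h import *
from scipy.optimize import least_squares
np.set_printoptions(precision=1,suppress=True)
def fmeas(guess,cams=('scene','top'),rad=60):
    Q=[]
    for n in cams:
        p,d=grab(n);m=vision.cut_out(n,'ferrule')
        if not m: continue
        m=cv2.erode(m[0]['region'].astype(np.uint8),np.ones((2,2)))>0
        P=cloud(n,d,m)
        if not len(P): continue
        v=P[:,:2]-L;q=np.c_[v@xl,v@yl,P[:,2]];q=q[np.linalg.norm(q-np.r_[guess[1],0,guess[2]],axis=1)<rad];Q.append(q);print(n,len(q))
    q=np.vstack(Q)
    pr=np.array([[0,0],[0,29],[10,29],[20,19],[56,19],[56,9]],float);segs=list(zip(pr[:-1],pr[1:]))+[(np.array([10,0.]),np.array([10,21.5]))]
    def e(x):
        ax=np.array([np.sin(x[0]),0,np.cos(x[0])]);v=q-x[1:4];t=v@ax;pp=np.c_[t+36,np.linalg.norm(v-np.outer(t,ax),axis=1)]
        return np.min([np.linalg.norm(pp-A-np.clip(((pp-A)@(B-A))/((B-A)@(B-A)),0,1)[:,None]*(B-A),axis=1) for A,B in segs],0)
    F=[least_squares(e,[np.radians(guess[0]+k),guess[1],0,guess[2]],loss='soft_l1',f_scale=1.5) for k in (-20,0,20)]
    f=min(F,key=lambda f:f.cost);print('beta',np.degrees(f.x[0]).round(1),'mid lamp x,y,z',f.x[1:],'cost',round(f.cost/len(q),2));return f.x
if __name__=='__main__':
    import sys;fmeas([float(v) for v in sys.argv[1:4]]);print(r.sense()['clock'])
E
python3 fm.py 55 125 228
```

```text
[ 0.162  0.411  1.7   -0.533  1.055  0.213] [3.13 0.46 1.79] [649.581 -46.041 203.06 ] 37.1 [ 0.741 -0.66  -1.086] 0.44170643957827116 29.85101864906028
scene 175
top 126
beta 53.3 mid lamp x,y,z [124.1   0.1 229.5] cost 1.43
37.3
```

>>> play_rows(steps=[{"delta_pos":[0.2,0,0.2],"yaw":0,"jaw":30},{"delta_pos":[0.5,0,0.13],"yaw":0,"jaw":30},{"delta_pos":[0.85,0,0.06],"yaw":0,"jaw":30},{"delta_pos":[1.2,0,-0.02],"yaw":0,"jaw":30},{"delta_pos":[1.55,0,-0.1],"yaw":0,"jaw":30},{"delta_pos":[1.9,0,-0.17],"yaw":0,"jaw":30},{"delta_pos":[2.2,0,-0.24],"yaw":0,"jaw":30},{"delta_pos":[2.5,0,-0.3],"yaw":0,"jaw":30}])

```text
clock: 38.1
eef_pos: [644.9, -22.4, 195.4]
tcp_rot: [3.129, 0.46, 1.79]
contact_force: [0.3, -3.1, 8.0]
opening: 0.443
grasp_force: 30.2
```

```bash
python3 s.py; python3 fm.py 55 102 222; python3 lamp.py
```

```text
[ 0.201  0.419  1.708 -0.535  1.058  0.256] [3.129 0.46  1.79 ] [644.937 -22.38  195.388] 38.1 [ 0.318 -3.127  8.035] 0.4434499613586144 30.175662792753428
scene 28
top 136
beta 51.1 mid lamp x,y,z [ 99.2  -1.  220.7] cost 2.95
38.3
top 31 [622.4  94.6] -84.25947992534174 0.13088153831975483
scene 325 [622.3  95.3] -79.06286340557786 0.899553365549462
[]
[array([646.4,  -9.7, 220. ])]
```

>>> play_rows(steps=[{"delta_pos":[0.04,0,0.5],"yaw":0,"jaw":30},{"delta_pos":[0.08,0,1.0],"yaw":0,"jaw":30},{"delta_pos":[0.3,0,1.1],"yaw":0,"jaw":30},{"delta_pos":[0.55,0,1.1],"yaw":0,"jaw":30},{"delta_pos":[0.9,0,1.0],"yaw":0,"jaw":30},{"delta_pos":[1.3,0,0.88],"yaw":0,"jaw":30},{"delta_pos":[1.7,0,0.76],"yaw":0,"jaw":30},{"delta_pos":[2.1,0,0.65],"yaw":0,"jaw":30}])

```text
clock: 39.4
eef_pos: [641.5, -7.1, 180.6]
tcp_rot: [3.129, 0.461, 1.79]
contact_force: [0.1, -3.6, 8.2]
opening: 0.439
grasp_force: 28.5
```

```bash
python3 s.py; python3 fm.py 65 85 212
```

```text
[ 0.226  0.436  1.719 -0.54   1.045  0.294] [3.129 0.461 1.79 ] [641.498  -7.115 180.625] 39.4 [ 0.122 -3.631  8.242] 0.4385298869346267 28.46634449728299
scene 188
top 0
beta 76.5 mid lamp x,y,z [ 84.5  -0.3 210.6] cost 1.06
39.6
```

>>> play_rows(steps=[{"delta_pos":[0,0,-0.3],"yaw":0,"jaw":48},{"delta_pos":[0,0,-1.8],"yaw":0,"jaw":48},{"delta_pos":[0,0,-1.9],"yaw":0,"jaw":30},{"delta_pos":[0,0,-1.9],"yaw":0,"jaw":30},{"delta_pos":[0,0,-1.9],"yaw":0,"jaw":30},{"delta_pos":[0,0,-1.9],"yaw":0,"jaw":30},{"delta_pos":[0,0,-1.9],"yaw":0,"jaw":30},{"delta_pos":[0,0,-1.9],"yaw":0,"jaw":30}], grip_force=20)

```text
clock: 40.4
eef_pos: [639.0, 1.7, 196.5]
tcp_rot: [3.13, 0.459, 1.79]
contact_force: [-1.6, 3.3, 5.1]
opening: 0.445
grasp_force: 21.7
```

```bash
python3 s.py; python3 fm.py 70 82 210; python3 lamp.py
```

```text
[ 0.24   0.417  1.707 -0.527  1.077  0.286] [3.13  0.459 1.79 ] [638.979   1.668 196.528] 40.4 [-1.559  3.32   5.128] 0.4448510936447829 21.674112137407064
scene 187
top 137
beta 74.1 mid lamp x,y,z [ 81.8  -0.  210.2] cost 1.0
40.6
top 24 [622.3  94.7] -78.3498462054049 0.08304455747498744
scene 279 [622.   95.3] -77.75327592507746 0.8202711572110781
[]
[]
```

>>> play_rows(steps=[{"delta_pos":[0.36,0,-0.11],"yaw":0,"jaw":30},{"delta_pos":[0.71,0,-0.22],"yaw":0,"jaw":30},{"delta_pos":[1.12,0,-0.3],"yaw":0,"jaw":30},{"delta_pos":[1.54,0,-0.38],"yaw":0,"jaw":30},{"delta_pos":[1.98,0,-0.44],"yaw":0,"jaw":30},{"delta_pos":[2.41,0,-0.49],"yaw":0,"jaw":30},{"delta_pos":[2.84,0,-0.5],"yaw":0,"jaw":30},{"delta_pos":[3.27,0,-0.51],"yaw":0,"jaw":30}])

```text
clock: 41.7
eef_pos: [632.6, 31.1, 186.8]
tcp_rot: [3.13, 0.462, 1.791]
contact_force: [5.2, -7.2, 1.3]
opening: 0.44
grasp_force: 20.4
```

```bash
python3 s.py; python3 fm.py 60 52 200; python3 lamp.py
```

```text
[ 0.29   0.431  1.711 -0.528  1.084  0.339] [3.13  0.462 1.791] [632.577  31.12  186.751] 41.7 [ 5.231 -7.163  1.328] 0.4404095175191206 20.365791879594326
scene 208
top 137
beta 66.6 mid lamp x,y,z [ 52.2  -0.7 199.8] cost 1.07
41.9
top 25 [565.3  56.3] -30.306306266356355 2.6935069813980106Traceback (most recent call last):
  File "lamp.py", line 13, in <module>
    p,d=grab(n);m=vision.cut_out(n,'lamp')[0]['region'];P=cloud(n,d,m)
                  ~~~~~~~~~~~~~~~~~~~~~~~~^^^
IndexError: list index out of range
```

>>> play_rows(steps=[{"delta_pos":[0.43,0.08,0.02],"yaw":0,"jaw":30},{"delta_pos":[0.86,0.15,0.04],"yaw":0,"jaw":30},{"delta_pos":[1.28,0.15,0.1],"yaw":0,"jaw":30},{"delta_pos":[1.7,0.15,0.17],"yaw":0,"jaw":30},{"delta_pos":[2.1,0.15,0.26],"yaw":0,"jaw":30},{"delta_pos":[2.55,0.15,0.38],"yaw":0,"jaw":30},{"delta_pos":[3.19,0.15,0.6],"yaw":0,"jaw":30},{"delta_pos":[3.76,0.15,0.8],"yaw":0,"jaw":30}])

```text
clock: 42.9
eef_pos: [627.3, 60.9, 163.3]
tcp_rot: [3.13, 0.462, 1.79]
contact_force: [2.6, -6.3, 9.1]
opening: 0.44
grasp_force: 19.6
```

```bash
python3 s.py; python3 fm.py 45 22 175
```

```text
[ 0.338  0.465  1.717 -0.531  1.07   0.401] [3.13  0.462 1.79 ] [627.26   60.915 163.349] 42.9 [ 2.553 -6.283  9.133] 0.43997227833472696 19.623359204269946
scene 196
top 138
beta 47.4 mid lamp x,y,z [ 24.5  -0.2 176.8] cost 0.93
43.1
```

>>> play_rows(steps=[{"delta_pos":[0.6,0.05,0.3],"yaw":0,"jaw":30},{"delta_pos":[1.15,0.05,0.61],"yaw":0,"jaw":30},{"delta_pos":[1.5,0.05,0.84],"yaw":0,"jaw":30},{"delta_pos":[1.86,0.05,1.07],"yaw":0,"jaw":30},{"delta_pos":[2.2,0.05,1.33],"yaw":0,"jaw":30},{"delta_pos":[2.55,0.05,1.6],"yaw":0,"jaw":30},{"delta_pos":[2.86,0.05,1.9],"yaw":0,"jaw":30},{"delta_pos":[3.16,0.05,2.21],"yaw":0,"jaw":30}])

```text
clock: 43.9
eef_pos: [623.8, 79.9, 130.0]
tcp_rot: [3.129, 0.46, 1.79]
contact_force: [-1.0, -0.9, 12.3]
opening: 0.443
grasp_force: 20.8
```

```bash
python3 s.py; python3 fm.py 20 5 140
```

```text
[ 0.368  0.511  1.729 -0.54   1.031  0.458] [3.129 0.46  1.79 ] [623.846  79.925 129.967] 43.9 [-0.98  -0.946 12.251] 0.4428846496022717 20.789749575124006
scene 208
top 150
beta 26.3 mid lamp x,y,z [  7.1   0.2 146.7] cost 1.21
44.1
```

>>> play_rows(steps=[{"delta_pos":[-0.5,0,-0.5],"yaw":0,"jaw":30},{"delta_pos":[-1.0,0,-0.88],"yaw":0,"jaw":30},{"delta_pos":[-2.0,-0.05,-1.6],"yaw":0,"jaw":30},{"delta_pos":[-3.16,-0.05,-2.21],"yaw":0,"jaw":30},{"delta_pos":[-4.37,-0.1,-2.63],"yaw":0,"jaw":30},{"delta_pos":[-5.64,-0.15,-2.97],"yaw":0,"jaw":30},{"delta_pos":[-6.92,-0.2,-3.01],"yaw":0,"jaw":30},{"delta_pos":[-8.2,-0.2,-2.94],"yaw":0,"jaw":30}])

```text
clock: 44.9
eef_pos: [634.8, 21.0, 192.1]
tcp_rot: [3.128, 0.457, 1.79]
contact_force: [0.5, 11.2, -4.0]
opening: 0.445
grasp_force: 22.1
```

```bash
python3 s.py; python3 fm.py 50 55 200
```

```text
[ 0.271  0.423  1.709 -0.523  1.082  0.316] [3.128 0.457 1.79 ] [634.794  21.008 192.11 ] 44.9 [ 0.518 11.173 -4.008] 0.44459028473295314 22.10465668933466
scene 230
top 111
beta 61.1 mid lamp x,y,z [ 64.6  -1.  205.5] cost 1.26
45.1
```

>>> play_rows(steps=[{"delta_pos":[-0.8,0,0.13],"yaw":0,"jaw":30},{"delta_pos":[-1.28,0,0.22],"yaw":0,"jaw":30},{"delta_pos":[-1.4,0,0.15],"yaw":0,"jaw":48},{"delta_pos":[-2.37,0,-0.4],"yaw":0,"jaw":48},{"delta_pos":[-2.37,0,-0.4],"yaw":0,"jaw":30},{"delta_pos":[-2.37,0,-0.4],"yaw":0,"jaw":30},{"delta_pos":[-2.37,0,-0.4],"yaw":0,"jaw":30},{"delta_pos":[-2.37,0,-0.4],"yaw":0,"jaw":30}], grip_force=26)

```text
clock: 45.9
eef_pos: [638.7, 1.3, 205.6]
tcp_rot: [3.13, 0.46, 1.791]
contact_force: [0.1, -1.0, 3.0]
opening: 0.437
grasp_force: 26.2
```

```bash
python3 s.py; python3 fm.py 70 70 208
```

```text
[ 0.24   0.407  1.7   -0.524  1.093  0.277] [3.13  0.46  1.791] [638.674   1.295 205.636] 45.9 [ 0.081 -0.998  3.047] 0.4367302000821559 26.156718658749014
scene 314
beta 69.8 mid lamp x,y,z [ 66.    0.3 205.4] cost 1.02
46.1
```

>>> play_rows(steps=[{"delta_pos":[0,0,0],"yaw":0,"jaw":48},{"delta_pos":[1.0,0.05,-0.1],"yaw":0,"jaw":48},{"delta_pos":[1.1,0.05,-0.1],"yaw":0,"jaw":30},{"delta_pos":[1.1,0.05,-0.1],"yaw":0,"jaw":30},{"delta_pos":[1.1,0.05,-0.1],"yaw":0,"jaw":30},{"delta_pos":[1.1,0.05,-0.1],"yaw":0,"jaw":30},{"delta_pos":[1.1,0.05,-0.1],"yaw":0,"jaw":30},{"delta_pos":[1.1,0.05,-0.1],"yaw":0,"jaw":30}], grip_force=26)

```text
clock: 46.9
eef_pos: [636.8, 11.6, 201.4]
tcp_rot: [3.13, 0.459, 1.791]
contact_force: [-0.2, 1.5, 1.1]
opening: 0.443
grasp_force: 25.7
```

```bash
python3 s.py
cat > piv.py <<'E'
from fm import *
import sys
x=fmeas([float(v) for v in sys.argv[1:4]])
s=r.sense();R=Ro.from_euler('xyz',s['tcp_rot']).as_matrix();v=s['eef_pos'][:2]-L
T=np.array([v@xl,s['eef_pos'][2]]);tz=np.array([R[:2,2]@xl,R[2,2]]);ax=np.array([np.sin(x[0]),np.cos(x[0])])
k,sb=np.linalg.solve(np.c_[ax,tz],T-x[[1,3]])
print('TCP lamp',T,'y',v@yl,'grip h',36+k,'behind TCP',sb,'clock',s['clock'])
E
python3 piv.py 70 66 205
```

```text
[ 0.257  0.413  1.702 -0.523  1.094  0.294] [3.13  0.459 1.791] [636.776  11.594 201.393] 46.9 [-0.163  1.455  1.059] 0.4432259372686924 25.715714357465913
scene 259
top 98
beta 66.2 mid lamp x,y,z [ 66.5   0.3 205.6] cost 0.95
TCP lamp [ 84.3 201.4] y -2.07054387177967 grip h 50.18766862493173 behind TCP 11.048698801565449 clock 47.1
```

>>> play_rows(steps=[{"delta_pos":[0.85,0.03,-0.14],"yaw":0,"jaw":30},{"delta_pos":[1.69,0.06,-0.28],"yaw":0,"jaw":30},{"delta_pos":[2.56,0.1,-0.28],"yaw":0,"jaw":30},{"delta_pos":[3.43,0.13,-0.26],"yaw":0,"jaw":30},{"delta_pos":[4.3,0.16,-0.12],"yaw":0,"jaw":30},{"delta_pos":[5.14,0.18,0.07],"yaw":0,"jaw":30},{"delta_pos":[5.95,0.2,0.36],"yaw":0,"jaw":30},{"delta_pos":[6.76,0.2,0.7],"yaw":0,"jaw":30}])

```text
clock: 47.9
eef_pos: [626.4, 67.3, 165.7]
tcp_rot: [3.131, 0.463, 1.792]
contact_force: [0.2, -8.1, 7.8]
opening: 0.438
grasp_force: 27.5
```

```bash
python3 piv.py 40 16 165; python3 s.py
```

```text
scene 202
top 92
beta 37.8 mid lamp x,y,z [ 14.6  -0.  163.4] cost 1.01
TCP lamp [ 26.4 164.3] y -1.6697177587931744 grip h 48.1766091221589 behind TCP 9.78108583966822 clock 48.1
[ 0.349  0.466  1.712 -0.524  1.078  0.405] [3.132 0.459 1.792] [625.828  68.525 164.283] 48.1 [ 1.889 -2.767 -7.262] 0.4384930304335224 26.847435445524752
```

>>> play_rows(steps=[{"delta_pos":[0.75,0.03,0.4],"yaw":0,"jaw":30},{"delta_pos":[1.49,0.05,0.87],"yaw":0,"jaw":30},{"delta_pos":[2.15,0.08,1.42],"yaw":0,"jaw":30},{"delta_pos":[2.8,0.1,2.01],"yaw":0,"jaw":30},{"delta_pos":[3.38,0.1,2.67],"yaw":0,"jaw":30},{"delta_pos":[3.99,0.1,3.32],"yaw":0,"jaw":30},{"delta_pos":[4.43,0.1,4.22],"yaw":0,"jaw":30},{"delta_pos":[4.87,0.1,5.12],"yaw":0,"jaw":30}])

```text
clock: 48.9
eef_pos: [622.5, 90.3, 99.8]
tcp_rot: [3.13, 0.459, 1.789]
contact_force: [-14.3, 10.1, 20.2]
opening: 0.439
grasp_force: 33.1
```

```bash
python3 piv.py 5 0 98; python3 s.py; python3 lamp.py
```

```text
scene 238
top 119
beta 8.5 mid lamp x,y,z [-0.7  1.  99.5] cost 1.24
TCP lamp [ 4.1 96.9] y -1.111486831672434 grip h 41.706381871848684 behind TCP 9.0971368322871 clock 49.1
[ 0.382  0.558  1.738 -0.55   0.99   0.501] [3.132 0.457 1.791] [622.018  90.44   96.946] 49.1 [-4.834  6.557 -3.351] 0.43707488034588543 30.75091384118423
top 143 [622.2  94. ] -78.5065607380687 0.6386944850079312
scene 156 [622.4  94.9] -78.81562503100584 1.0415475586257306
[array([647.8, -11.4, 220. ])]
[array([639.9, -10.3, 220. ])]
```

>>> play_rows(steps=[{"delta_pos":[0.15,0,0.2],"yaw":0,"jaw":30},{"delta_pos":[0.25,0,0.4],"yaw":0,"jaw":30},{"delta_pos":[0.4,0,0.6],"yaw":0,"jaw":30},{"delta_pos":[0.5,0,0.8],"yaw":0,"jaw":30},{"delta_pos":[0.58,0,1.0],"yaw":0,"jaw":30},{"delta_pos":[0.63,0,1.1],"yaw":0,"jaw":30},{"delta_pos":[0.63,0,1.1],"yaw":0,"jaw":30},{"delta_pos":[0.63,0,1.1],"yaw":0,"jaw":30}])

```text
clock: 50.2
eef_pos: [622.4, 90.7, 86.0]
tcp_rot: [3.131, 0.459, 1.79]
contact_force: [-8.2, 4.4, 9.5]
opening: 0.44
grasp_force: 31.8
```

```bash
python3 piv.py 3 0 89; python3 s.py
```

```text
scene 226
top 104
beta 7.4 mid lamp x,y,z [-0.4  1.6 87.5] cost 1.42
TCP lamp [ 3.9 86. ] y -0.7119493879649568 grip h 41.81880449211333 behind TCP 8.159407198997087 clock 50.4
[ 0.384  0.574  1.741 -0.559  0.974  0.516] [3.131 0.459 1.79 ] [622.368  90.726  85.955] 50.4 [-7.478  4.744  9.683] 0.441703369417952 31.822578767314553
```

>>> play_rows(steps=[{"delta_pos":[0.1,0,0.2],"yaw":0,"jaw":30},{"delta_pos":[0.2,0,0.4],"yaw":0,"jaw":30},{"delta_pos":[0.3,0,0.6],"yaw":0,"jaw":30},{"delta_pos":[0.4,0,0.8],"yaw":0,"jaw":30},{"delta_pos":[0.45,0,0.95],"yaw":0,"jaw":30},{"delta_pos":[0.5,0,1.0],"yaw":0,"jaw":30},{"delta_pos":[0.5,0,1.0],"yaw":0,"jaw":30},{"delta_pos":[0.5,0,1.0],"yaw":0,"jaw":30}])

```text
clock: 51.2
eef_pos: [622.7, 90.9, 77.7]
tcp_rot: [3.13, 0.46, 1.789]
contact_force: [-17.0, 8.8, 34.9]
opening: 0.436
grasp_force: 35.0
```

```bash
python3 piv.py 3 0 79; python3 s.py
```

```text
scene 243
top 69
beta 7.2 mid lamp x,y,z [-0.6  1.7 79.6] cost 1.02
TCP lamp [ 3.9 77.7] y -0.3294225996232095 grip h 41.69875639791902 behind TCP 8.441285637291122 clock 51.4
[ 0.384  0.586  1.744 -0.566  0.962  0.528] [3.13  0.46  1.789] [622.734  90.846  77.677] 51.4 [-17.008   8.893  35.386] 0.440261765260484 34.88573560025543
```

>>> play_rows(steps=[{"delta_pos":[-0.12,-0.15,-0.25],"yaw":0,"jaw":30},{"delta_pos":[-0.12,-0.15,-0.25],"yaw":0.07,"jaw":30},{"delta_pos":[-0.12,-0.15,-0.25],"yaw":0.14,"jaw":30},{"delta_pos":[-0.12,-0.15,-0.25],"yaw":0.21,"jaw":30},{"delta_pos":[-0.12,-0.15,-0.25],"yaw":0.28,"jaw":30},{"delta_pos":[-0.12,-0.15,-0.25],"yaw":0.35,"jaw":30},{"delta_pos":[-0.12,-0.15,-0.25],"yaw":0.35,"jaw":30},{"delta_pos":[-0.12,-0.15,-0.25],"yaw":0.35,"jaw":30}])

```text
clock: 52.2
eef_pos: [621.7, 90.9, 77.9]
tcp_rot: [2.963, 0.425, 1.404]
contact_force: [-5.2, 6.8, 11.3]
opening: 0.438
grasp_force: 37.3
```

```bash
python3 piv.py 3 0 79; python3 s.py
```

```text
scene 205
top 111
beta 1.6 mid lamp x,y,z [ 0.7  2.7 79.5] cost 1.64
TCP lamp [ 3.6 77.9] y -1.3518581222512736 grip h 40.02311977118853 behind TCP 6.264000537074383 clock 52.4
[ 0.384  0.584  1.747 -0.565  0.96   0.876] [2.963 0.425 1.404] [621.679  90.908  77.913] 52.4 [-6.047  7.377 11.724] 0.4387223456444555 37.27370582264484
```

>>> play_rows(steps=[{"delta_pos":[0,0,0.05],"yaw":-0.09,"jaw":30},{"delta_pos":[0,0,0.05],"yaw":-0.18,"jaw":30},{"delta_pos":[0,0,0.05],"yaw":-0.27,"jaw":30},{"delta_pos":[0,0,0.05],"yaw":-0.36,"jaw":30},{"delta_pos":[0,0,0.05],"yaw":-0.45,"jaw":30},{"delta_pos":[0,0,0.05],"yaw":-0.54,"jaw":30},{"delta_pos":[0,0,0.05],"yaw":-0.63,"jaw":30},{"delta_pos":[0,0,0.05],"yaw":-0.7,"jaw":30}])

```text
clock: 53.2
eef_pos: [621.7, 91.0, 76.7]
tcp_rot: [-2.985, 0.431, 2.179]
contact_force: [-7.8, 7.0, 8.3]
opening: 0.441
grasp_force: 35.9
```

```bash
python3 piv.py 3 0 78; python3 s.py
```

```text
scene 244
top 98
beta -1.5 mid lamp x,y,z [ 1.4 -0.5 80.3] cost 1.14
TCP lamp [ 3.4 76.7] y -1.3795183112154807 grip h 36.65017641495408 behind TCP 4.680454868941701 clock 53.4
[ 0.384  0.585  1.747 -0.564  0.957  0.177] [-2.986  0.432  2.176] [621.62   91.062  76.716] 53.4 [-6.413  6.26   6.267] 0.43815355305120385 34.66383553040032
```

>>> play_rows(steps=[{"delta_pos":[0.05,-0.05,0],"yaw":0,"jaw":52},{"delta_pos":[0.05,-0.05,0],"yaw":0.15,"jaw":52},{"delta_pos":[0.05,-0.05,0.1],"yaw":0.3,"jaw":52},{"delta_pos":[0.05,-0.05,0.1],"yaw":0.45,"jaw":52},{"delta_pos":[0.05,-0.05,0.1],"yaw":0.6,"jaw":52},{"delta_pos":[0.05,-0.05,0.1],"yaw":0.7,"jaw":30},{"delta_pos":[0.05,-0.05,0.1],"yaw":0.7,"jaw":30},{"delta_pos":[0.05,-0.05,0.1],"yaw":0.7,"jaw":30}], grip_force=30)

```text
clock: 54.2
eef_pos: [620.6, 88.9, 75.1]
tcp_rot: [2.966, 0.427, 1.408]
contact_force: [-4.5, 0.3, 3.8]
opening: 0.457
grasp_force: 30.0
```

>>> play_rows(steps=[{"delta_pos":[0,0,0.1],"yaw":-0.09,"jaw":30},{"delta_pos":[0,0,0.15],"yaw":-0.18,"jaw":30},{"delta_pos":[0,0,0.2],"yaw":-0.27,"jaw":30},{"delta_pos":[0,0,0.2],"yaw":-0.36,"jaw":30},{"delta_pos":[0,0,0.2],"yaw":-0.45,"jaw":30},{"delta_pos":[0,0,0.2],"yaw":-0.54,"jaw":30},{"delta_pos":[0,0,0.2],"yaw":-0.63,"jaw":30},{"delta_pos":[0,0,0.2],"yaw":-0.7,"jaw":30}])

```text
clock: 55.0
eef_pos: [623.8, 89.5, 74.4]
tcp_rot: [-2.988, 0.433, 2.182]
contact_force: [0.5, 2.7, 4.8]
opening: 0.435
grasp_force: 48.4
```

```bash
python3 piv.py 3 0 78; python3 s.py
```

```text
scene 246
beta -0.7 mid lamp x,y,z [-0.2  0.8 73.8] cost 0.96
TCP lamp [ 5.4 74.4] y 0.4100163398545442 grip h 48.085040857470766 behind TCP 12.83933660428777 clock 55.2
[ 0.381  0.588  1.748 -0.57   0.949  0.181] [-2.99   0.434  2.176] [623.752  89.528  74.359] 55.2 [3.485 5.55  3.609] 0.44130223513255 47.33835194238054
```

>>> play_rows(steps=[{"delta_pos":[0,0,0],"yaw":0,"jaw":40},{"delta_pos":[0,0,0],"yaw":0.05,"jaw":52},{"delta_pos":[0,0,0],"yaw":0.05,"jaw":58},{"delta_pos":[0,0,0],"yaw":0.05,"jaw":58},{"delta_pos":[0,0,0],"yaw":0.05,"jaw":58},{"delta_pos":[0,0,0],"yaw":0.05,"jaw":58},{"delta_pos":[0,0,0],"yaw":0.05,"jaw":58},{"delta_pos":[0,0,0],"yaw":0.05,"jaw":58}], grip_force=20)

```text
clock: 56.0
eef_pos: [621.4, 88.1, 73.3]
tcp_rot: [-3.007, 0.441, 2.124]
contact_force: [-1.1, -0.4, 0.5]
opening: 0.578
grasp_force: 0.0
```

```bash
python3 piv.py 3 0 72; python3 s.py; python3 fm.py 0 0 70
```

```text
scene 0
top 86
beta 1.1 mid lamp x,y,z [-0.9  1.1 75.4] cost 1.41
TCP lamp [ 6.3 73.4] y -2.0651140039471616 grip h 48.0604428503697 behind TCP 15.66105745501245 clock 56.2
[ 0.381  0.589  1.75  -0.57   0.952  0.229] [-3.007  0.441  2.124] [621.509  88.121  73.397] 56.2 [ 0.712 -0.5   -0.301] 0.5826372440488832 0.0
scene 301
beta 0.5 mid lamp x,y,z [-0.6  0.9 73.3] cost 0.97
56.4
```

>>> play_rows(steps=[{"delta_pos":[0,0.1,-0.2],"yaw":0,"jaw":35},{"delta_pos":[0,0.1,-0.2],"yaw":0,"jaw":30},{"delta_pos":[0,0.1,-0.2],"yaw":0,"jaw":30},{"delta_pos":[0.15,0.1,0.1],"yaw":0.06,"jaw":30},{"delta_pos":[0.25,0.1,0.3],"yaw":-0.06,"jaw":30},{"delta_pos":[0.3,0.1,0.45],"yaw":0.06,"jaw":30},{"delta_pos":[0.35,0.1,0.5],"yaw":-0.06,"jaw":30},{"delta_pos":[0.35,0.1,0.5],"yaw":0,"jaw":30}])

```text
clock: 57.2
eef_pos: [622.3, 89.9, 69.1]
tcp_rot: [-3.008, 0.441, 2.127]
contact_force: [-2.8, 2.6, 7.8]
opening: 0.452
grasp_force: 23.4
```

```bash
python3 piv.py 0 0 71; python3 s.py
```

```text
scene 240
top 0
beta -0.0 mid lamp x,y,z [-0.1  0.7 67.7] cost 0.97
TCP lamp [ 4.7 68.9] y -1.0831443261331009 grip h 46.92565744249898 behind TCP 10.816844959732768 clock 57.4
[ 0.383  0.596  1.751 -0.573  0.945  0.238] [-3.01   0.441  2.123] [622.149  89.926  68.94 ] 57.4 [-4.085  3.93  12.667] 0.44923954369746855 24.945452951287734
```

>>> play_rows(steps=[{"delta_pos":[0,0,-0.1],"yaw":0,"jaw":45},{"delta_pos":[0,-0.05,-0.2],"yaw":0,"jaw":60},{"delta_pos":[0,-0.1,-0.2],"yaw":0,"jaw":65},{"delta_pos":[0,-0.1,-0.2],"yaw":0,"jaw":65},{"delta_pos":[0.1,-0.1,-2],"yaw":0,"jaw":65},{"delta_pos":[0.2,-0.1,-5],"yaw":0,"jaw":65},{"delta_pos":[0.3,-0.1,-9],"yaw":0,"jaw":65},{"delta_pos":[0.3,-0.1,-13],"yaw":0,"jaw":65}])

```text
clock: 58.2
eef_pos: [604.2, 147.9, 184.5]
tcp_rot: [-3.006, 0.44, 2.124]
contact_force: [1.2, -0.3, 0.7]
opening: 0.647
grasp_force: 0.0
```

>>> play_rows(steps=[{"delta_pos":[0,0,-4],"yaw":0,"jaw":65},{"delta_pos":[0,0,-8],"yaw":0,"jaw":65},{"delta_pos":[-1,0,-12],"yaw":0,"jaw":65},{"delta_pos":[0,0,-15],"yaw":0,"jaw":65},{"delta_pos":[0,0,-15],"yaw":0,"jaw":65},{"delta_pos":[0,0,-15],"yaw":0,"jaw":65},{"delta_pos":[0,0,-15],"yaw":0,"jaw":65},{"delta_pos":[0,0,-15],"yaw":0,"jaw":65}])

```text
clock: 59.0
eef_pos: [588.3, 210.6, 315.8]
tcp_rot: [-3.004, 0.441, 2.124]
contact_force: [0.4, -0.7, -0.2]
opening: 0.649
grasp_force: 0.0
```

```bash
python3 s.py; python3 fm.py 0 0 70; python3 lamp.py; python3 crop.py "(625,80,80)" 45 g8.png
```

```text
[ 0.573  0.366  1.504 -0.437  1.445  0.145] [-3.004  0.441  2.124] [588.344 210.55  315.796] 59.0 [ 0.361 -0.702 -0.235] 0.6486747678541489 0.0
scene 340
top 175
beta 0.2 mid lamp x,y,z [-0.2  0.3 68.4] cost 1.04
59.2
top 189 [622.8  94.8] -79.33558245901494 1.4850804844038774
scene 260 [622.   95.1] -78.6682430504909 1.0141809961127672
[array([641.4, -18.4, 220. ])]
[array([633.7,  -8.1, 220. ])]
```

View pics/g8.png

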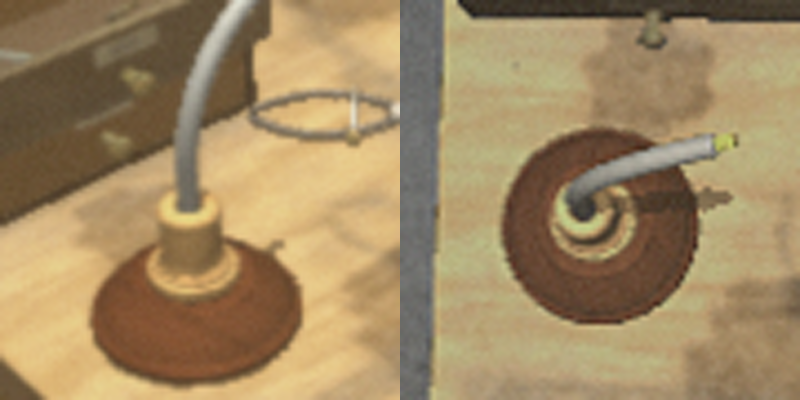

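The ferrule sits flush on the base at crop (190,260), square on the stem. The lamp hasn't moved and the gripper is clear, so I'm handing in.

```bash
python3 -c "
from rig import r
print(r.sign_off())"
```

```text
the job is handed in; nothing more can be done
None
```

The ferrule is fitted rim-down over the brass hexagon, measuring flush and square on the base, with the lamp within about 1 mm of its place and the gripper clear. I handed the job in at about 59 s, and the sign-off gave no verdict.

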